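# Turn the assembly board and lay out the mousse rings

## Task

The dessert board on the stone slab was left to dry with its green rubber side up, and it is too wide to grasp from above: slide it out over the slab's front edge until you can get under it, turn it wood side up, and put it back flat and wholly on the slab. Then pull open the top drawer of the drawer unit, stand every mousse ring that is in it upright on the board with its whole foot on the wood and none on top of another, and push the drawer fully shut. Leave the other things on the bench where they are.

Things in the scene. Friction and masses are not known exactly. Their poses are not given: they have to be found in the camera images.
- slab: Fixed stone slab on legs, 320 mm deep (x), 380 mm wide (y), stone 30 mm thick, top 95 mm above the bench, open below between 25 mm legs 22 mm back from the front edge at y = +-165 mm. Front edge faces the robot (-x of the slab). Origin: bench level under the slab's middle; x away from the front edge, y along it, z up. May stand left or right.
- slab_edge (a point): Middle of the slab's front top edge, 160 mm before the slab's origin and 95 mm above it; axes as the slab's.
- board: Loose wooden board, 150 mm (x) by 240 mm (y) by 14 mm thick, about 0.36 kg, one side wood, the other a green rubber backing. Origin: in the middle of the board at mid-thickness. Its z axis points out of the green rubber side: z is up at the start and must be down at the end.
- board_c0 (a point): Corner 0 of the board at mid-thickness (board frame: -75, -120 mm).
- board_c1 (a point): Corner 1 of the board at mid-thickness (board frame: -75, +120 mm).
- board_c2 (a point): Corner 2 of the board at mid-thickness (board frame: +75, +120 mm).
- board_c3 (a point): Corner 3 of the board at mid-thickness (board frame: +75, -120 mm).
- unit: Fixed bench-top drawer unit, white with two grey drawers one above the other, 260 mm deep, 360 mm wide, its top 202 mm above the bench. Origin: at bench level in the middle of its width, 30 mm behind the plane of the drawer fronts and 15 mm behind the front of its top board (rings under that catch on it); x into the unit, y along its front, z up. May stand left or right.
- drawers_drawer0 (a joint): Opening of the top drawer in m: 0 shut, 0.18 fully out; slides to -x of the unit, about 1 N of friction, stays where left. Inside 318 mm wide (y), 215 mm long, walls 63 mm above its floor, which is 117 mm above the bench. When shut, the inside of its front lies 9 mm before (-x of) the unit's origin.
- drawers_drawer0_handle (a point): Grip point in the middle of the top drawer's bar handle: a horizontal steel bar 11 mm thick and 120 mm long, parallel to the unit's y, 35 mm in front of the drawer front (fixed to it by two pins 102 mm apart) and 38 mm below the unit's top. It can be pinched or hooked from above.
- ring0: Stainless mousse ring standing upright, open at both ends: 56 mm outside diameter, 40 mm high, wall 2.5 mm, about 45 g. Either end may be up. Origin: on its axis at the lower end as built, z along its axis. Absent in some runs (None).
- ring1: Stainless mousse ring standing upright, open at both ends: 56 mm outside diameter, 40 mm high, wall 2.5 mm, about 45 g. Either end may be up. Origin: on its axis at the lower end as built, z along its axis. Absent in some runs (None).
- ring2: Stainless mousse ring standing upright, open at both ends: 56 mm outside diameter, 40 mm high, wall 2.5 mm, about 45 g. Either end may be up. Origin: on its axis at the lower end as built, z along its axis. Absent in some runs (None).
- ring3: Stainless mousse ring standing upright, open at both ends: 56 mm outside diameter, 40 mm high, wall 2.5 mm, about 45 g. Either end may be up. Origin: on its axis at the lower end as built, z along its axis. Absent in some runs (None).
- ring0_mid (a point): Middle of ring 0: on its axis at half its height (20 mm).
- ring1_mid (a point): Middle of ring 1: on its axis at half its height (20 mm).
- ring2_mid (a point): Middle of ring 2: on its axis at half its height (20 mm).
- ring3_mid (a point): Middle of ring 3: on its axis at half its height (20 mm).
- jar: Glass jar 52 mm across, 75 mm high, at the back of the slab; leave it alone. Origin: under its middle.
- vanilla: Small amber bottle 40 mm across, 85 mm high, at the back of the slab; leave it alone. Origin: under its middle.
- bowl: Small steel bowl 130 mm across, 55 mm high, on the bench before the robot; leave it alone. Origin: under its middle.
- timer: Red round timer 60 mm across, 60 mm high, at the back of the drawer unit's top; leave it alone. Origin: under its middle.

How it is judged:
By the outcome, as a careful person would: the job done as asked, in the order asked, and still so for the second after the job is handed in, with the robot touching nothing.
Of ring0, ring1, ring2, ring3 only 2 to 4 are there at a start; the rules pass over those that are not, and their reading is None.
At some moment in a run one of ring0, ring1, ring2, ring3 may be knocked a few centimetres aside while the robot is not near it.
It also fails if it takes over 210 s, if anything falls off the work surface, if the arm or the gripper's body presses on something with over 40 N, if the wrist force passes 120 N, or if a joint passes its speed limit or range.

## Robot

A 6-joint arm with a two-finger parallel gripper is mounted at the origin on the work surface. World frame = base frame: x ahead of the robot, y to its left, z up, the work surface at z = 0. Lengths are in m, angles in degrees, forces in N, time in s.
With the tool pointing down it reaches from about 0.35 to 0.775 m from the base axis. Payload 7.3 kg.
Tool frame: the origin (TCP) lies on the centre line of the jaws, within the pads' length; the fingertips stand 22 mm ahead of it and the grasp point (between the pads) lies 3 mm ahead of it; z points along the fingers, y is the line along which they close (so a half turn about z gives the same grasp; the last joint's range is limited). The gripper opens to 92 mm and grips with 3 to 60 N. Pads are 19 mm wide; open, the fingers measure 130 mm over their backs; the gripper's body (75 mm by 190 mm) begins 47 mm behind the grasp point.
Start: joints at [67.666, 19.595, 87.324, -0, 73.075, -8.365], TCP at [0.127, 0.509, 0.249] pointing down, gripper open.
Joint ranges: [-145.02, 145.02], [-44.19, 115.74], [2.07, 154.8], [-57.11, 237.11], [16.16, 152.29], [-177.93, 177.93]. Speed limits (degrees/s): [147.25, 147.25, 180, 180, 180, 180].

## Interface

Orientations are given as a 3x3 rotation matrix whose columns are the frame's x, y, z axes.
In Python, from station import manip, imaging, order, readout gives the robot as it stands (manip), with the cameras (imaging), the job (order) and the readings (readout).
- The arm moves only by the shell command python3 inch.py 'ROWS' [FORCE]. ROWS is a JSON list of rows, 1 to 12 of them, each of 7 numbers: dx, dy, dz in m, then a rotation vector rx, ry, rz in degrees, then the finger opening in m; each row is the pose to reach, as a shift and turn from the pose commanded when the command began, along the tool's axes at that moment; what a row does not reach only later rows make up. A row lasts 1/12 s, in which the tool goes at most 0.0417 m and 7.16 degrees, less where a joint would pass 70% of its speed; a pose out of reach is approached as far as the arm can. The fingers move at their own pace and stop on an object; FORCE is the grip in N (left out, the last holds). Time passes only in rows, so rows that do not move let the fingers close. It prints the time, the measured TCP pose, the force, the opening and the grip force at its end.
- readout.read_state(): the state, without advancing time (a new reading comes with each control period).
- imaging.grab_frame(name): name is "side" or "top"; returns the picture (480x640x3 uint8, blue, green, red); there is no depth.
- imaging.camera_params(name): a dict with "camera_matrix" (3x3 intrinsics, pixels), "R" (3x3) and "t" (3): a world point X has camera coordinates R X + t. Camera axes: x right, y down, z forward; pixel columns grow to the right and rows downward; lengths in m; the calibration is good to about 2 mm. A picture is of the moment at which its call begins. camera_params takes no time and is no camera call.
- order.finish_job(): hands the job in; it is judged then, once.
The state is a dict: "t": time; "joint_positions": joint angles; "qvel": joint speeds; "joint_efforts": joint torques, N m; "tcp_pos": TCP position; "ee_rot": TCP orientation; "wrist_force": force on the tool from outside, world axes, zero at the start; "torque": the same for the moment, N m; "opening": finger opening in m; "gripper_force": force on a finger pad.
Only numpy, scipy, OpenCV 4.12 (cv2) and the standard library are available. Lean on these libraries where they do the work, as an engineer would, in place of code of your own. Each camera call takes 0.05 s, during which the arm holds its last target. There are 200 camera calls.

## Working session

There is one attempt and no reset: what is moved stays moved. The work goes in short steps, Python scripts to look and compute and a shell command to move; the robot and the scene stay as the last step left them, time stands still between calls to the robot, and variables do not carry over. Pictures are saved under pics/ and viewed, at most 14 in all, crops included, and the job is handed in when it is done.

```bash
ls; mkdir -p pics
python3 - <<'E'
from station import manip, imaging, order, readout
import cv2,numpy as np
for n in("side","top"):
    cv2.imwrite(f"pics/a_{n}.png",imaging.grab_frame(n)); p=imaging.camera_params(n)
    R=np.array(p["R"]);t=np.array(p["t"]);print(n,np.round(p["camera_matrix"],1).tolist(),"C",np.round(-R.T@t,3),np.round(R,3).tolist())
print(readout.read_state())
E
```

```text
inch.py
pics
station.py
side [[600.8, 0.0, 318.6], [0.0, 600.8, 238.6], [0.0, 0.0, 1.0]] C [ 0.37  -0.81   0.806] [[0.973, -0.231, -0.003], [-0.148, -0.611, -0.778], [0.177, 0.757, -0.629]]
top [[563.0, 0.0, 323.1], [0.0, 563.0, 243.7], [0.0, 0.0, 1.0]] C [ 0.43  -0.02   1.325] [[0.006, -1.0, -0.006], [-0.995, -0.005, -0.099], [0.099, 0.007, -0.995]]
{'t': 0.1, 'joint_positions': array([ 6.76642834e+01,  1.96329249e+01,  8.73713067e+01,  9.51171272e-04,
        7.30744575e+01, -8.36491608e+00]), 'qvel': array([-0.00603407, -0.11769724, -0.13509188,  0.0613561 ,  0.03870461,
       -0.03951347]), 'joint_efforts': array([ 2.37409833e-03, -4.32008207e+01, -2.44690830e+01,  7.20658922e-02,
        5.25405875e-02, -6.58372505e-05]), 'tcp_pos': array([0.12659496, 0.50917079, 0.24811283]), 'ee_rot': array([[-9.70417663e-01,  2.41431712e-01, -5.36620485e-04],
       [ 2.41432212e-01,  9.70416863e-01, -1.26430518e-03],
       [ 2.15502205e-04, -1.35646154e-03, -9.99999057e-01]]), 'wrist_force': array([-0.31614408,  0.43576164,  0.26261303]), 'torque': array([-0.00822227, -0.0047964 , -0.04059677]), 'gripper_force': 0.0, 'opening': 0.09178678843203317}
```

View pics/a_side.png

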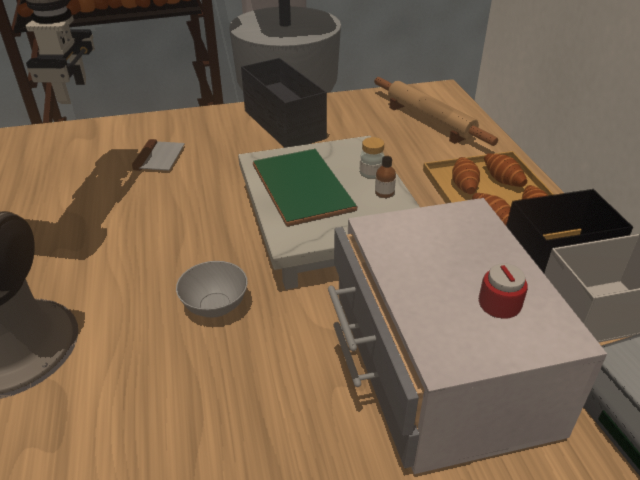

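View pics/a_top.png

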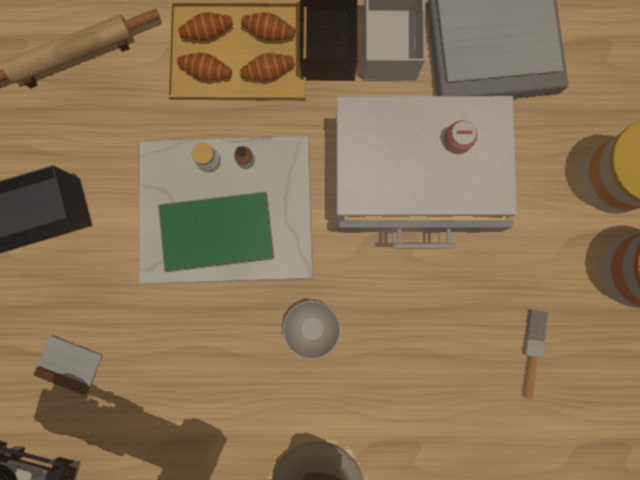

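The top view shows the green board at pixels (160,206)-(273,270), the slab at (138,140)-(312,283), the handle bar near row 244 and columns 395-452, and the bowl at (312,330). The side view agrees with this. Next I measure.

```bash
cat > h.py <<'E'
from station import manip, imaging, order, readout
import cv2,numpy as np
def cam(n):
    p=imaging.camera_params(n);return np.array(p["camera_matrix"]),np.array(p["R"]),np.array(p["t"])
def ray(n,uv,z):
    K,R,t=cam(n);uv=np.atleast_2d(uv).astype(float)
    d=np.c_[uv,np.ones(len(uv))]@np.linalg.inv(K).T@R; c=-R.T@t
    return c+d*((z-c[2])/d[:,2])[:,None]
def proj(n,X):
    K,R,t=cam(n);q=(np.atleast_2d(X)@R.T+t)@K.T;return q[:,:2]/q[:,2:]
def green(im):
    b,g,r=[im[...,i].astype(int) for i in range(3)]
    return ((g>r+25)&(g>b+10)).astype(np.uint8)*255
def big(m):
    c,_=cv2.findContours(m,cv2.RETR_EXTERNAL,cv2.CHAIN_APPROX_NONE);return max(c,key=cv2.contourArea)
def rect(n,c,z):  # contour -> world rect on plane: centre,size,angle,corners
    P=ray(n,c.reshape(-1,2),z)[:,:2];r=cv2.minAreaRect((P*1000).astype(np.float32))
    return r,cv2.boxPoints(r)
def tool():
    s=readout.read_state();print("t",round(s["t"],2),"p",np.round(s["tcp_pos"],4),"R",np.round(s["ee_rot"],3).tolist(),"q",np.round(s["joint_positions"],1),"F",np.round(s["wrist_force"],1),"o",round(s["opening"],4),"g",round(s["gripper_force"],1));return s
def go(tgt,s=None):  # world TCP target -> tool-axis shift
    s=s or readout.read_state();return np.round(s["ee_rot"].T@(np.array(tgt)-s["tcp_pos"]),4)
E
python3 - <<'E'
from h import *
for n in("top","side"):
    im=cv2.imread(f"pics/a_{n}.png");c=big(green(im));r,b=rect(n,c,.109);print(n,"board",r,b.round().tolist())
im=cv2.imread("pics/a_top.png")
print("slab top",ray("top",[(138,140),(309,136),(312,281),(139,283)],.095).round(3)[:,:2].tolist())
hsv=cv2.cvtColor(im,cv2.COLOR_BGR2HSV)
m=((hsv[...,1]<60)&(hsv[...,2]>120)).astype(np.uint8)*255
c,_=cv2.findContours(cv2.morphologyEx(m,cv2.MORPH_OPEN,np.ones((3,3))),0,2)
for k in c:
    if cv2.contourArea(k)>3000: print(cv2.boundingRect(k),cv2.minAreaRect(k), rect("top",k,.095)[0],"| unit",rect("top",k,.202)[0])
print("handle",ray("top",[(393,245),(454,245)],.164).round(3).tolist())
print("unit front top",ray("top",[(336,214),(514,213)],.202).round(3).tolist(),"bowl",ray("top",[(312,330)],.05))
cv2.imwrite("pics/crop1.png",cv2.resize(im[190:300,130:520],None,fx=2,fy=2,interpolation=cv2.INTER_CUBIC))
E
```

```text
top board ((577.435791015625, 223.6964111328125), (141.50537109375, 231.88949584960938), 7.253089427947998) [[493.0, 330.0], [522.0, 100.0], [662.0, 118.0], [633.0, 348.0]]
side board ((576.302490234375, 222.37246704101562), (141.8555908203125, 231.20750427246094), 7.119351863861084) [[492.0, 328.0], [520.0, 99.0], [661.0, 116.0], [632.0, 346.0]]
slab top [[0.783, 0.404], [0.794, 0.021], [0.47, 0.012], [0.464, 0.39]]
(140, 136, 172, 148) ((223.92056274414062, 209.24855041503906), (142.67416381835938, 172.3734893798828), 88.18170166015625) ((629.4033203125, 205.79959106445312), (318.9808349609375, 376.2179260253906), 2.1966187953948975) | unit ((612.052734375, 186.13050842285156), (291.22265625, 343.47900390625), 2.1966161727905273)
(337, 96, 179, 120) ((425.63836669921875, 155.40748596191406), (118.71723937988281, 178.2888946533203), 89.50178527832031) ((752.1895751953125, -238.25746154785156), (270.4045715332031, 394.36444091796875), 0.36649736762046814) | unit ((724.154052734375, -219.2842559814453), (246.87371826171875, 360.04632568359375), 0.36648795008659363)
(439, 0, 124, 81) ((500.495849609375, 34.954505920410156), (80.85310363769531, 117.00403594970703), 84.7581787109375) ((1031.8984375, -411.1566162109375), (191.17910766601562, 260.8111572265625), 5.627181053161621) | unit ((979.5223388671875, -377.1374816894531), (174.5424346923828, 238.11508178710938), 5.62718391418457)
handle [[0.543, -0.157, 0.164], [0.544, -0.283, 0.164]]
unit front top [[0.602, -0.038, 0.202], [0.606, -0.396, 0.202]] bowl [[0.36209418 0.01232205 0.05      ]]
```

View pics/crop1.png

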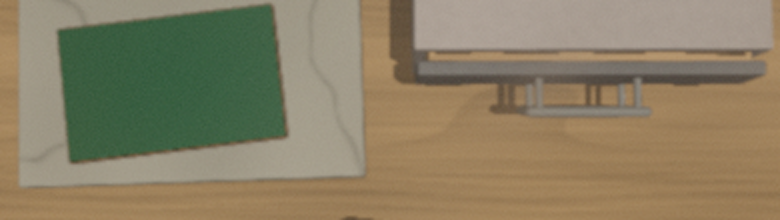

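The crop confirms the board's yaw of about 7°, the slab's yaw of about 2.3° and the slab's front edge near x=0.469. The handle is at about (0.543,-0.22). I'll press on the board with the open fingers and drag it.

```bash
python3 -c "
from h import *
s=tool();print(go([.597,.226,.20]))"
```

```text
t 0.1 p [0.1266 0.5092 0.2481] R [[-0.97, 0.241, -0.001], [0.241, 0.97, -0.001], [0.0, -0.001, -1.0]] q [67.7 19.6 87.4  0.  73.1 -8.4] F [-0.3  0.4  0.3] o 0.0918 g 0.0
[-0.5249 -0.1612  0.0482]
```

```bash
python3 inch.py '[[-0.04,-0.012,0,0,0,-5,0.092],[-0.08,-0.024,0,0,0,-10,0.092],[-0.12,-0.036,0,0,0,-16,0.092],[-0.16,-0.048,0,0,0,-21,0.092],[-0.2,-0.06,0,0,0,-21,0.092],[-0.24,-0.072,0,0,0,-21,0.092],[-0.28,-0.084,0,0,0,-21,0.092],[-0.32,-0.096,0,0,0,-21,0.092],[-0.36,-0.108,0,0,0,-21,0.092],[-0.40,-0.12,0,0,0,-21,0.092],[-0.44,-0.132,0,0,0,-21,0.092],[-0.44,-0.132,0,0,0,-21,0.092]]' 60
python3 -c "
from h import *
s=tool();print(go([.597,.226,.14]))"
```

```text
t: 1.1
tcp_pos: [0.527, 0.2708, 0.2476]
ee_rot: [[-0.993, -0.117, 0.002], [-0.117, 0.993, -0.002], [-0.001, -0.002, -1.0]]
wrist_force: [-1.1, -0.6, 0.2]
opening: 0.0916
gripper_force: 0.0
t 1.1 p [0.527  0.2708 0.2476] R [[-0.993, -0.117, 0.002], [-0.117, 0.993, -0.002], [-0.001, -0.002, -1.0]] q [ 19.8  26.8  76.3  -0.1  76.9 -76.8] F [-1.1 -0.6  0.2] o 0.0916 g 0.0
[-0.0641 -0.0524  0.1078]
```

```bash
python3 inch.py '[[-0.03,-0.026,0.03,0,0,0,0.092],[-0.064,-0.052,0.06,0,0,0,0.092],[-0.064,-0.052,0.09,0,0,0,0.092],[-0.064,-0.052,0.108,0,0,0,0.092],[-0.064,-0.052,0.108,0,0,0,0.092]]'
python3 inch.py '[[0,0,0.004,0,0,0,0.092],[0,0,0.008,0,0,0,0.092],[0,0,0.010,0,0,0,0.092],[0,0,0.010,0,0,0,0.092]]'
python3 -c "
from h import *
s=tool()"
```

```text
t: 1.52
tcp_pos: [0.5892, 0.2298, 0.1345]
ee_rot: [[-0.993, -0.121, -0.011], [-0.121, 0.993, -0.003], [0.011, -0.001, -1.0]]
wrist_force: [-1.6, 0.2, -0.6]
opening: 0.092
gripper_force: 0.0
t: 1.85
tcp_pos: [0.5918, 0.2321, 0.132]
ee_rot: [[-0.992, -0.123, 0.002], [-0.123, 0.992, 0.001], [-0.002, 0.0, -1.0]]
wrist_force: [-0.3, -0.7, 0.1]
opening: 0.0919
gripper_force: 0.0
t 1.85 p [0.5918 0.2321 0.132 ] R [[-0.992, -0.123, 0.002], [-0.123, 0.992, 0.001], [-0.002, 0.0, -1.0]] q [ 14.5  36.9  77.5   0.   65.4 -82.6] F [-0.3 -0.7  0.1] o 0.0919 g 0.0
```

```bash
python3 inch.py '[[0,0,0.002,0,0,0,0.092],[0,0,0.003,0,0,0,0.092],[0,0,0.003,0,0,0,0.092]]'
python3 inch.py '[[0,0,0.001,0,0,0,0.092],[0,0,0.001,0,0,0,0.092],[0,0,0.001,0,0,0,0.092]]'
```

```text
t: 2.1
tcp_pos: [0.5921, 0.2321, 0.1312]
ee_rot: [[-0.992, -0.123, 0.004], [-0.123, 0.992, 0.001], [-0.004, 0.001, -1.0]]
wrist_force: [-4.9, 0.5, 13.6]
opening: 0.0921
gripper_force: 6.8
t: 2.35
tcp_pos: [0.5921, 0.2321, 0.1312]
ee_rot: [[-0.992, -0.123, 0.004], [-0.123, 0.992, 0.001], [-0.004, 0.001, -1.0]]
wrist_force: [-7.1, -0.9, 18.4]
opening: 0.0918
gripper_force: 9.3
```

```bash
python3 inch.py '[[0.004,0,0,0,0,0,0.092],[0.012,0.001,0,0,0,0.5,0.092],[0.021,0.002,0,0,0,1,0.092],[0.030,0.003,0,0,0,1.5,0.092],[0.039,0.003,0,0,0,2,0.092],[0.048,0.004,0,0,0,2.5,0.092],[0.057,0.005,0,0,0,3,0.092],[0.066,0.005,0,0,0,3.5,0.092],[0.075,0.006,0,0,0,4,0.092],[0.084,0.007,0,0,0,4.5,0.092],[0.094,0.008,0,0,0,5,0.092],[0.094,0.008,0,0,0,5,0.092]]'
python3 - <<'E'
from h import *
s=tool()
for n in("top","side"):
    im=imaging.grab_frame(n);cv2.imwrite(f"pics/b_{n}.png",im);r,b=rect(n,big(green(im)),.109);print(n,r,b.round().tolist())
E
```

```text
t: 3.35
tcp_pos: [0.5003, 0.229, 0.131]
ee_rot: [[-0.999, -0.036, 0.012], [-0.036, 0.999, 0.003], [-0.012, 0.003, -1.0]]
wrist_force: [2.3, 1.3, 14.6]
opening: 0.0919
gripper_force: 6.9
t 3.35 p [0.5003 0.229  0.131 ] R [[-0.999, -0.036, 0.012], [-0.036, 0.999, 0.003], [-0.012, 0.003, -1.0]] q [ 16.6  28.7  93.1  -0.   57.5 -75.4] F [ 2.3  1.3 14.6] o 0.0919 g 6.9
top ((577.460693359375, 223.4043426513672), (141.63609313964844, 231.80088806152344), 7.22542142868042) [[493.0, 329.0], [522.0, 100.0], [662.0, 117.0], [633.0, 347.0]]
side ((575.86962890625, 222.4241943359375), (142.56373596191406, 231.74708557128906), 7.241054058074951) [[491.0, 328.0], [520.0, 98.0], [661.0, 116.0], [632.0, 346.0]]
```

The press-drag slipped and the board did not move. I'll hook its back edge with a tilted tool instead, so first I check the clearance to the jar and bottle.

```bash
python3 - <<'E'
from h import *
print("jar",ray("top",[(203,154)],.17).round(3),ray("side",[(373,146)],.17).round(3))
print("van",ray("top",[(243,155)],.18).round(3),ray("side",[(387,161)],.18).round(3))
E
python3 inch.py '[[0,0,-0.03,0,0,0,0.092],[0,0,-0.07,0,0,0,0.092],[0,0,-0.11,0,0,0,0.092],[0,0,-0.11,0,0,0,0.092]]'
python3 -c "
from h import *
tool()"
```

```text
jar [[0.732 0.241 0.17 ]] [[0.73  0.228 0.17 ]]
van [[0.728 0.155 0.18 ]] [[0.734 0.15  0.18 ]]
t: 3.78
tcp_pos: [0.5007, 0.2292, 0.2458]
ee_rot: [[-0.999, -0.036, 0.015], [-0.036, 0.999, 0.005], [-0.015, 0.004, -1.0]]
wrist_force: [1.2, -0.3, 1.1]
opening: 0.092
gripper_force: 0.0
t 3.78 p [0.5007 0.2292 0.2458] R [[-0.999, -0.036, 0.015], [-0.036, 0.999, 0.005], [-0.015, 0.004, -1.0]] q [ 16.6  21.9  84.3   0.   72.9 -75.4] F [ 1.2 -0.3  1.1] o 0.092 g 0.0
```

```bash
python3 inch.py '[[-0.04,0,0,0,-6,0,0.092],[-0.08,-0.006,0,0,-12,0,0.092],[-0.12,-0.012,0,0,-18,0,0.092],[-0.16,-0.012,0,0,-24,0,0.092],[-0.171,-0.012,0,0,-24,0,0.092],[-0.171,-0.012,0.02,0,-24,0,0.092],[-0.171,-0.012,0.04,0,-24,0,0.092],[-0.171,-0.012,0.04,0,-24,0,0.092]]'
python3 -c "
from h import *
tool();print(go([.672,.223,.135]),go([.672,.223,.122]))"
```

```text
t: 4.45
tcp_pos: [0.6667, 0.2215, 0.1926]
ee_rot: [[-0.916, -0.035, 0.4], [-0.033, 0.999, 0.013], [-0.401, -0.001, -0.916]]
wrist_force: [-0.9, -0.8, -1.1]
opening: 0.0918
gripper_force: 0.0
t 4.45 p [0.6667 0.2215 0.1926] R [[-0.916, -0.035, 0.4], [-0.033, 0.999, 0.013], [-0.401, -0.001, -0.916]] q [ 14.2  30.4  83.4  -7.2  43.3 -73.6] F [-0.9 -0.8 -1.1] o 0.0918 g 0.0
[0.0182 0.0013 0.0549] [0.0234 0.0014 0.0668]
```

```bash
python3 inch.py '[[0.009,0.001,0.027,0,0,0,0.092],[0.018,0.001,0.054,0,0,0,0.092],[0.018,0.001,0.054,0,0,0,0.092]]'
python3 -c "
from h import *
tool();print(go([.672,.223,.122]))"
```

```text
t: 4.7
tcp_pos: [0.6718, 0.2226, 0.1353]
ee_rot: [[-0.916, -0.035, 0.399], [-0.033, 0.999, 0.013], [-0.399, -0.002, -0.917]]
wrist_force: [-1.5, -0.6, -1.5]
opening: 0.0917
gripper_force: 0.0
t 4.7 p [0.6718 0.2226 0.1353] R [[-0.916, -0.035, 0.399], [-0.033, 0.999, 0.013], [-0.399, -0.002, -0.917]] q [ 14.2  34.6  86.   -8.2  36.7 -72.2] F [-1.5 -0.6 -1.5] o 0.0917 g 0.0
[0.0051 0.0004 0.0123]
```

```bash
python3 inch.py '[[0.003,0,0.006,0,0,0,0.092],[0.005,0,0.012,0,0,0,0.092],[0.005,0,0.012,0,0,0,0.092]]'
python3 inch.py '[[0.009,0,-0.004,0,0,0,0.092],[0.018,0,-0.008,0,0,0,0.092],[0.027,0,-0.012,0,0,0,0.092],[0.036,0,-0.016,0,0,0,0.092],[0.046,0,-0.020,0,0,0,0.092],[0.055,0,-0.024,0,0,0,0.092],[0.055,0,-0.024,0,0,0,0.092]]'
python3 - <<'E'
from h import *
s=tool()
for n in("top","side"):
    im=imaging.grab_frame(n);cv2.imwrite(f"pics/c_{n}.png",im);r,b=rect(n,big(green(im)),.109);print(n,r,b.round().tolist())
E
```

```text
t: 4.95
tcp_pos: [0.6748, 0.2233, 0.1279]
ee_rot: [[-0.913, -0.036, 0.407], [-0.032, 0.999, 0.015], [-0.408, 0.0, -0.913]]
wrist_force: [0.1, 0.3, -1.0]
opening: 0.092
gripper_force: 0.0
t: 5.53
tcp_pos: [0.6141, 0.2213, 0.1286]
ee_rot: [[-0.912, -0.036, 0.408], [-0.033, 0.999, 0.015], [-0.409, 0.001, -0.913]]
wrist_force: [0.1, -0.2, -0.2]
opening: 0.0917
gripper_force: 0.0
t 5.53 p [0.6141 0.2213 0.1286] R [[-0.912, -0.036, 0.408], [-0.033, 0.999, 0.015], [-0.409, 0.001, -0.913]] q [ 15.6  30.2  96.  -10.7  30.7 -68.4] F [ 0.1 -0.2 -0.2] o 0.0917 g 0.0
top ((539.0303344726562, 153.0553741455078), (141.7684783935547, 79.62920379638672), 2.00931453704834) [[467.0, 190.0], [470.0, 111.0], [611.0, 116.0], [608.0, 195.0]]
side ((537.9280395507812, 152.5284881591797), (143.818115234375, 81.35453796386719), 2.1109559535980225) [[465.0, 191.0], [468.0, 109.0], [611.0, 115.0], [608.0, 196.0]]
```

```bash
python3 inch.py '[[0.009,0,0.001,0,0,0,0.092],[0.018,0,-0.004,0,0,0,0.092],[0.027,0,-0.009,0,0,0,0.092],[0.036,0,-0.013,0,0,0,0.092],[0.046,0,-0.018,0,0,0,0.092],[0.052,0,-0.021,0,0,0,0.092],[0.052,0,-0.021,0,0,0,0.092]]'
python3 - <<'E'
from h import *
s=tool()
for n in("top","side"):
    im=imaging.grab_frame(n);cv2.imwrite(f"pics/d_{n}.png",im);r,b=rect(n,big(green(im)),.109);print(n,r,b.round().tolist())
E
```

```text
t: 6.22
tcp_pos: [0.5598, 0.2196, 0.1267]
ee_rot: [[-0.911, -0.036, 0.411], [-0.032, 0.999, 0.016], [-0.411, 0.002, -0.911]]
wrist_force: [2.0, 0.4, 2.9]
opening: 0.0916
gripper_force: 1.3
t 6.22 p [0.5598 0.2196 0.1267] R [[-0.911, -0.036, 0.411], [-0.032, 0.999, 0.016], [-0.411, 0.002, -0.911]] q [ 17.1  26.1 104.2 -13.6  26.8 -64. ] F [2.  0.4 2.9] o 0.0916 g 1.3
top ((484.4084777832031, 149.95445251464844), (142.23846435546875, 77.62937927246094), 0.9267867207527161) [[413.0, 188.0], [414.0, 110.0], [556.0, 112.0], [555.0, 190.0]]
side ((483.06488037109375, 151.65589904785156), (142.48460388183594, 83.1848373413086), 1.863396406173706) [[411.0, 191.0], [413.0, 108.0], [556.0, 112.0], [553.0, 196.0]]
```

View pics/d_side.png

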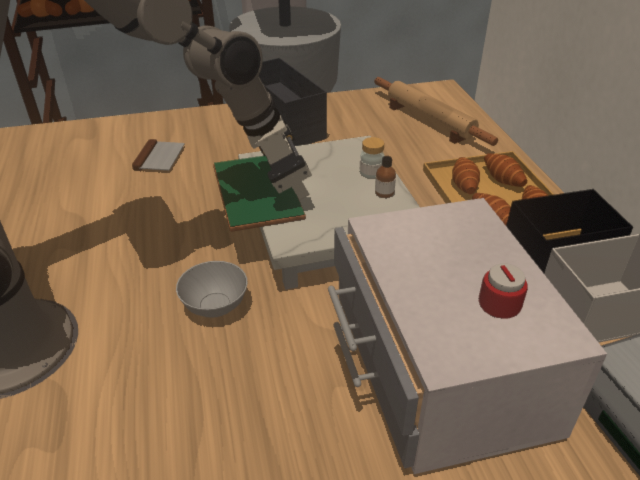

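The side view shows the board at pixels (215,165)-(300,225), sticking about 60 mm out past the slab's front edge. Next I fit the arm's kinematics to see which horizontal grasp poses are reachable.

```bash
cat > fk.py <<'E'
import numpy as np
from scipy.optimize import least_squares
from scipy.spatial.transform import Rotation as Ro
D=[([67.664,19.633,87.371,0.001,73.074,-8.365],[.12659,.50917,.24811],[[-.97042,.24143,-.00054],[.24143,.97042,-.00126],[.0002,-.00136,-1]]),
([19.8,26.8,76.3,-.1,76.9,-76.8],[.527,.2708,.2476],[[-.993,-.117,.002],[-.117,.993,-.002],[-.001,-.002,-1]]),
([14.5,36.9,77.5,0,65.4,-82.6],[.5918,.2321,.132],[[-.992,-.123,.002],[-.123,.992,.001],[-.002,0,-1]]),
([16.6,28.7,93.1,0,57.5,-75.4],[.5003,.229,.131],[[-.999,-.036,.012],[-.036,.999,.003],[-.012,.003,-1]]),
([16.6,21.9,84.3,0,72.9,-75.4],[.5007,.2292,.2458],[[-.999,-.036,.015],[-.036,.999,.005],[-.015,.004,-1]]),
([14.2,30.4,83.4,-7.2,43.3,-73.6],[.6667,.2215,.1926],[[-.916,-.035,.4],[-.033,.999,.013],[-.401,-.001,-.916]]),
([15.6,30.2,96,-10.7,30.7,-68.4],[.6141,.2213,.1286],[[-.912,-.036,.408],[-.033,.999,.015],[-.409,.001,-.913]]),
([17.1,26.1,104.2,-13.6,26.8,-64],[.5598,.2196,.1267],[[-.911,-.036,.411],[-.032,.999,.016],[-.411,.002,-.911]])]
def rt(ax,a): return Ro.from_euler(ax,a,degrees=True).as_matrix()
def fk(q,p):
    a,h,L1,L2,w5,d,off,e,s4,s6,c6=p
    R=rt('z',q[0]);x=np.array([0,off,h])+np.array([a,0,0]);
    A=rt('y',q[1]);x=x+A@[0,0,L1]
    A=A@rt('y',q[2]);x=x+A@[e,0,L2]
    A=A@rt('z',s4*q[3]);A=A@rt('y',q[4])
    x=x+A@[w5,0,d];A=A@rt('z',s6*q[5]+c6)
    return R@x,R@A
def fit():
    best=None
    for s4 in(1,-1):
        for s6 in(1,-1):
            for c in (0,90,180,-90):
                f=lambda v:np.concatenate([np.r_[(fk(q,[*v[:8],s4,s6,v[8]])[0]-t)*10,(fk(q,[*v[:8],s4,s6,v[8]])[1]-np.array(R)).ravel()] for q,t,R in D]+[.01*(v[:8])])
                r=least_squares(f,[0,.2,.35,.35,0,.2,.07,0,c])
                if best is None or r.cost<best[0]:best=(r.cost,[*r.x[:8],s4,s6,r.x[8]])
    return best
if __name__=="__main__":
    c,p=fit();print(c,np.round(p,4))
    for q,t,R in D:
        x,A=fk(q,p);print(np.round((x-t)*1000,1),np.round(np.abs(A-R).max(),3))
    np.save("p.npy",p)
E
python3 fk.py
```

```text
7.817562657165177e-05 [-1.400e-03  2.251e-01  5.056e-01  3.808e-01 -8.000e-04  2.968e-01
  7.650e-02  4.710e-02  1.000e+00  1.000e+00  8.998e+01]
[-0.   0.2 -0.1] 0.0
[ 0.1 -0.3 -0.3] 0.001
[0.2 0.  0.3] 0.001
[-0.3 -0.1  0. ] 0.001
[-0.1 -0.1  0.1] 0.001
[ 0.1 -0.1  0.1] 0.001
[-0.   0.5 -0.1] 0.001
[-0.  -0.1 -0.1] 0.001
```

```bash
cat > ik.py <<'E'
import numpy as np
from fk import fk,least_squares,Ro
p=np.load("p.npy")
lo=np.array([-145,-44.1,2.1,-57,16.2,-177.9]);hi=np.array([145,115.7,154.8,237,152.2,177.9])
def rot(phi,pitch,roll): # tool z at azimuth phi, pitch down; roll=0: tool y up, tool x horizontal
    z=np.array([np.cos(phi)*np.cos(pitch),np.sin(phi)*np.cos(pitch),-np.sin(pitch)])
    x=np.cross([0,0,1],z);x=-x/np.linalg.norm(x);y=np.cross(z,x)
    y,x=(y,x)
    return np.c_[x,y,z]@Ro.from_euler('z',roll).as_matrix()
def ik(t,R,seeds=None,n=12):
    rng=np.random.default_rng(0);S=[]
    for q0 in (seeds if seeds is not None else rng.uniform(lo+1,hi-1,(n,6))):
        f=lambda q:np.r_[(fk(q,p)[0]-t)*5,(fk(q,p)[1]-R).ravel()]
        r=least_squares(f,np.clip(q0,lo+.1,hi-.1),bounds=(lo,hi))
        if r.cost<1e-6 and not any(np.abs(r.x-s).max()<2 for s in S):S.append(r.x)
    return S
E
python3 - <<'E'
from ik import *
d=np.radians
print("FRONT");
for phi in(2,30):
  for pit in(0,15,30,45):
    print(phi,pit,[np.round(s).tolist() for s in ik([.41,.22,.105],rot(d(phi),d(pit),0))])
for nm,P in(("PICK",[.425,.335,.102]),("PLACE",[.62,.43,.102]),("PLACE2",[.55,.43,.102]),("LIFT",[.45,.33,.30])):
  for phi in(-90,-75):
   for roll in (0,180):
    print(nm,phi,roll,[np.round(s).tolist() for s in ik(P,rot(d(phi),0,d(roll)))])
E
```

```text
FRONT
2 0 [[43.0, 70.0, 143.0, 226.0, 114.0, 23.0]]
2 15 [[41.0, 54.0, 146.0, 218.0, 91.0, 13.0]]
2 30 [[37.0, 36.0, 144.0, 215.0, 60.0, -0.0]]
2 45 [[31.0, 23.0, 137.0, 226.0, 29.0, -20.0]]
30 0 [[-2.0, 86.0, 153.0, 129.0, 137.0, -42.0]]
30 15 []
30 30 [[5.0, 39.0, 153.0, 157.0, 71.0, -5.0]]
30 45 [[9.0, 22.0, 142.0, 151.0, 31.0, 11.0]]
PICK -90 0 [[50.0, 73.0, 54.0, -54.0, 128.0, -40.0]]
PICK -90 180 [[50.0, 73.0, 54.0, -54.0, 128.0, 140.0]]
PICK -75 0 []
PICK -75 180 []
PLACE -90 0 []
PLACE -90 180 []
PLACE -75 0 []
PLACE -75 180 []
PLACE2 -90 0 []
PLACE2 -90 180 []
PLACE2 -75 0 []
PLACE2 -75 180 []
LIFT -90 0 []
LIFT -90 180 []
LIFT -75 0 []
LIFT -75 180 []
```

Run:
```python
from ik import *
d=np.radians
s0=[[43,70,143,226,114,23],[43,70,143,226,114,-157],[37,36,144,215,60,0]]
for phi in(2,10):
 for P in([.33,.22,.104],[.38,.22,.104],[.415,.22,.104],[.415,.22,.16],[.415,.22,.24],[.415,.22,.30],[.46,.22,.30]):
  for pit in(0,10):
    print(phi,pit,P,[np.round(s).astype(int).tolist() for r in(0,180) for s in ik(P,rot(d(phi),d(pit),d(r)),s0)])
```

```text
2 0 [0.33, 0.22, 0.104] []
2 10 [0.33, 0.22, 0.104] [[59, 65, 150, 237, 100, 29], [59, 65, 150, 237, 100, -151]]
2 0 [0.38, 0.22, 0.104] [[49, 72, 145, 233, 115, 29], [49, 72, 145, 233, 115, -151]]
2 10 [0.38, 0.22, 0.104] [[48, 62, 148, 226, 101, 21], [48, 62, 148, 226, 101, -159]]
2 0 [0.415, 0.22, 0.104] [[42, 70, 143, 225, 114, 22], [42, 70, 143, 225, 114, -158]]
2 10 [0.415, 0.22, 0.104] [[41, 59, 145, 219, 99, 16], [41, 59, 145, 219, 99, -164]]
2 0 [0.415, 0.22, 0.16] [[42, 59, 146, 223, 109, 17], [42, 59, 146, 223, 109, -163]]
2 10 [0.415, 0.22, 0.16] [[41, 47, 147, 219, 91, 9], [41, 47, 147, 219, 91, -171]]
2 0 [0.415, 0.22, 0.24] [[42, 40, 147, 220, 96, 5], [42, 40, 147, 220, 96, -175]]
2 10 [0.415, 0.22, 0.24] [[41, 27, 146, 220, 74, -5], [41, 27, 146, 220, 74, 175]]
2 0 [0.415, 0.22, 0.3] [[42, 25, 146, 220, 83, -6], [42, 25, 146, 220, 83, 174]]
2 10 [0.415, 0.22, 0.3] [[41, 13, 142, 225, 61, -18], [41, 13, 142, 225, 61, 162]]
2 0 [0.46, 0.22, 0.3] [[35, 25, 142, 214, 79, -7]]
2 10 [0.46, 0.22, 0.3] [[35, 15, 138, 219, 58, -17]]
10 0 [0.33, 0.22, 0.104] []
10 10 [0.33, 0.2
[... 272 characters left out ...]

10 10 [0.415, 0.22, 0.104] [[32, 65, 150, 204, 113, 14], [32, 65, 150, 204, 113, -166]]
10 0 [0.415, 0.22, 0.16] [[32, 65, 151, 207, 123, 15], [32, 65, 151, 207, 123, -165]]
10 10 [0.415, 0.22, 0.16] [[32, 51, 152, 202, 102, 9], [32, 51, 152, 202, 102, -171]]
10 0 [0.415, 0.22, 0.24] [[32, 43, 153, 203, 105, 6], [32, 43, 153, 203, 105, -174]]
10 10 [0.415, 0.22, 0.24] [[32, 27, 151, 202, 78, -1]]
10 0 [0.415, 0.22, 0.3] [[32, 25, 151, 202, 86, -2]]
10 10 [0.415, 0.22, 0.3] [[32, 11, 146, 205, 59, -10], [32, 11, 146, 205, 59, 170]]
10 0 [0.46, 0.22, 0.3] [[26, 25, 146, 197, 81, -3], [26, 25, 146, 197, 81, 177]]
10 10 [0.46, 0.22, 0.3] [[26, 13, 142, 199, 56, -8], [26, 13, 142, 199, 56, 172]]
```

```bash
python3 inch.py '[[-0.02,0,-0.03,0,0,0,0.092],[-0.03,0,-0.07,0,0,0,0.092],[-0.05,0,-0.1,0,6,0,0.092],[-0.06,0,-0.13,0,12,0,0.092],[-0.06,0,-0.16,0,18,0,0.092],[-0.06,0,-0.19,0,24,0,0.092],[-0.06,0,-0.19,0,24,0,0.092]]'
cat > plan.py <<'E'
from ik import *
from h import manip,np, imaging, order, readout
from scipy.spatial.transform import Rotation as Ro
def rel(t,R,t2,R2): return np.r_[np.round(R.T@(t2-t),3),np.round(Ro.from_matrix(R.T@R2).as_rotvec(degrees=True),1)]
def shift(t2,R2):
    s=readout.read_state();return rel(s["tcp_pos"],s["ee_rot"],np.array(t2),R2)
E
python3 - <<'E'
from plan import *
from h import tool
s=tool();qa=s["joint_positions"]
B=ik([.39,.22,.26],rot(np.radians(4),0,0),[[42,40,147,220,96,5]])[0];print(B.round(1))
t,R=s["tcp_pos"],s["ee_rot"]
for k in np.linspace(0,1,8)[1:]:
    q=qa+(B-qa)*k;t2,R2=fk(q,p);w=t2-.297*R2[:,2];print(q.round().astype(int).tolist(),"tcp",t2.round(3),"z",R2[:,2].round(2),"w",w.round(2),"rel",rel(t,R,t2,R2).tolist());t,R=t2,R2
E
```

```text
t: 6.9
tcp_pos: [0.5361, 0.2184, 0.3267]
ee_rot: [[-0.999, -0.036, -0.001], [-0.036, 0.999, 0.001], [0.001, 0.002, -1.0]]
wrist_force: [0.3, 0.6, 0.4]
opening: 0.0918
gripper_force: 0.0
t 6.9 p [0.5361 0.2184 0.3267] R [[-0.999, -0.036, -0.001], [-0.036, 0.999, 0.001], [0.001, 0.002, -1.0]] q [ 14.5  22.9  70.1   0.1  87.  -77.5] F [0.3 0.6 0.4] o 0.0918 g 0.0
[ 44.5  36.  150.4 220.6  94.9   4.2]
[19, 25, 82, 32, 88, -66] tcp [0.4   0.381 0.286] z [-0.37  0.43 -0.83] w [0.51 0.25 0.53] rel [0.13, 0.168, 0.041, -24.3, 24.1, 12.2]
[23, 27, 93, 63, 89, -54] tcp [0.299 0.498 0.328] z [-0.55  0.74 -0.4 ] w [0.46 0.28 0.45] rel [0.118, 0.095, 0.052, -19.1, 26.3, 19.3]
[27, 29, 104, 95, 90, -43] tcp [0.274 0.561 0.393] z [-0.41  0.91  0.06] w [0.4  0.29 0.37] rel [0.073, 0.048, 0.034, -16.9, 24.6, 24.1]
[32, 30, 116, 126, 92, -31] tcp [0.318 0.567 0.421] z [-0.02  0.94  0.35] w [0.32 0.29 0.32] rel [0.029, 0.041, -0.011, -17.8, 22.2, 24.6]
[36, 32, 127, 158, 93, -19] tcp [0.382 0.511 0.386] z [0.47 0.81 0.36] w [0.24 0.27 0.28] rel [0.022, 0.061, -0.066, -19.4, 21.9, 20.3]
[40, 34, 139, 189, 94, -7] tcp [0.416 0.39  0.314] z [0.84 0.5  0.18] w [0.17 0.24 0.26] rel [0.063, 0.073, -0.108, -18.2, 23.8, 12.4]
[44, 36, 150, 221, 95, 4] tcp [0.39 0.22 0.26] z [ 1.    0.07 -0.  ] w [0.09 0.2  0.26] rel [0.128, 0.047, -0.118, -11.9, 26.2, 3.8]
```

```bash
A=0.092
python3 inch.py '[[0.13,0.168,0.041,-24.3,24.1,12.2,0.092],[0.13,0.168,0.041,-24.3,24.1,12.2,0.092],[0.13,0.168,0.041,-24.3,24.1,12.2,0.092],[0.13,0.168,0.041,-24.3,24.1,12.2,0.092],[0.13,0.168,0.041,-24.3,24.1,12.2,0.092],[0.13,0.168,0.041,-24.3,24.1,12.2,0.092],[0.13,0.168,0.041,-24.3,24.1,12.2,0.092]]' >/dev/null
python3 inch.py '[[0.118,0.095,0.052,-19.1,26.3,19.3,0.092],[0.118,0.095,0.052,-19.1,26.3,19.3,0.092],[0.118,0.095,0.052,-19.1,26.3,19.3,0.092],[0.118,0.095,0.052,-19.1,26.3,19.3,0.092],[0.118,0.095,0.052,-19.1,26.3,19.3,0.092],[0.118,0.095,0.052,-19.1,26.3,19.3,0.092],[0.118,0.095,0.052,-19.1,26.3,19.3,0.092]]' >/dev/null
python3 - <<'E'
from plan import *
from h import tool
s=tool();qa=s["joint_positions"]
B=ik([.39,.22,.26],rot(np.radians(4),0,0),[[42,40,147,220,96,5]])[0]
t,R=s["tcp_pos"],s["ee_rot"]
for k in np.linspace(0,1,6)[1:]:
    q=qa+(B-qa)*k;t2,R2=fk(q,p);print(q.round().astype(int).tolist(),"tcp",t2.round(3),"rel",rel(t,R,t2,R2).tolist());t,R=t2,R2
E
```

```text
t 8.07 p [0.3001 0.498  0.3225] R [[-0.519, 0.659, -0.545], [0.08, 0.672, 0.736], [0.851, 0.339, -0.401]] q [ 23.1  27.1  93.3  63.   88.8 -54.6] F [0.8 0.5 1.1] o 0.092 g 0.0
[27, 29, 105, 95, 90, -43] tcp [0.275 0.562 0.388] rel [0.074, 0.048, 0.035, -16.9, 24.4, 24.2]
[32, 31, 116, 126, 91, -31] tcp [0.318 0.568 0.416] rel [0.029, 0.041, -0.011, -17.8, 22.2, 24.7]
[36, 32, 128, 158, 92, -19] tcp [0.382 0.511 0.383] rel [0.023, 0.06, -0.066, -19.3, 21.8, 20.4]
[40, 34, 139, 189, 94, -8] tcp [0.416 0.39  0.312] rel [0.064, 0.072, -0.107, -18.0, 23.8, 12.6]
[44, 36, 150, 221, 95, 4] tcp [0.39 0.22 0.26] rel [0.128, 0.046, -0.117, -11.7, 26.2, 3.9]
```

```bash
python3 inch.py '[[0.074,0.048,0.035,-16.9,24.4,24.2,0.092],[0.074,0.048,0.035,-16.9,24.4,24.2,0.092],[0.074,0.048,0.035,-16.9,24.4,24.2,0.092],[0.074,0.048,0.035,-16.9,24.4,24.2,0.092],[0.074,0.048,0.035,-16.9,24.4,24.2,0.092],[0.074,0.048,0.035,-16.9,24.4,24.2,0.092]]' >/dev/null
python3 inch.py '[[0.029,0.041,-0.011,-17.8,22.2,24.7,0.092],[0.029,0.041,-0.011,-17.8,22.2,24.7,0.092],[0.029,0.041,-0.011,-17.8,22.2,24.7,0.092],[0.029,0.041,-0.011,-17.8,22.2,24.7,0.092],[0.029,0.041,-0.011,-17.8,22.2,24.7,0.092],[0.029,0.041,-0.011,-17.8,22.2,24.7,0.092]]' >/dev/null
python3 inch.py '[[0.023,0.06,-0.066,-19.3,21.8,20.4,0.092],[0.023,0.06,-0.066,-19.3,21.8,20.4,0.092],[0.023,0.06,-0.066,-19.3,21.8,20.4,0.092],[0.023,0.06,-0.066,-19.3,21.8,20.4,0.092],[0.023,0.06,-0.066,-19.3,21.8,20.4,0.092],[0.023,0.06,-0.066,-19.3,21.8,20.4,0.092]]' >/dev/null
python3 inch.py '[[0.064,0.072,-0.107,-18,23.8,12.6,0.092],[0.064,0.072,-0.107,-18,23.8,12.6,0.092],[0.064,0.072,-0.107,-18,23.8,12.6,0.092],[0.064,0.072,-0.107,-18,23.8,12.6,0.092],[0.064,0.072,-0.107,-18,23.8,12.6,0.092],[0.064,0.072,-0.107,-18,23.8,12.6,0.092]]' >/dev/null
python3 inch.py '[[0.128,0.046,-0.117,-11.7,26.2,3.9,0.092],[0.128,0.046,-0.117,-11.7,26.2,3.9,0.092],[0.128,0.046,-0.117,-11.7,26.2,3.9,0.092],[0.128,0.046,-0.117,-11.7,26.2,3.9,0.092],[0.128,0.046,-0.117,-11.7,26.2,3.9,0.092],[0.128,0.046,-0.117,-11.7,26.2,3.9,0.092],[0.128,0.046,-0.117,-11.7,26.2,3.9,0.092]]' >/dev/null
python3 - <<'E'
from h import *
from plan import *
s=tool()
for n in("top","side"):
    im=imaging.grab_frame(n);cv2.imwrite(f"pics/e_{n}.png",im);r,b=rect(n,big(green(im)),.109);print(n,r,b.round().tolist())
for P in([.375,.222,.18],[.375,.222,.104],[.425,.222,.104]): print(P,shift(P,rot(np.radians(4),0,0)))
E
```

```text
t 10.65 p [0.3904 0.2219 0.262 ] R [[0.076, 0.002, 0.997], [-0.997, 0.0, 0.076], [-0.0, -1.0, 0.002]] q [ 44.3  35.8 150.6 220.1  95.1   4.2] F [ 0.4  0.1 -0.1] o 0.092 g 0.0
top ((480.07379150390625, 226.92681884765625), (141.80059814453125, 231.54347229003906), 1.790793538093567) [[406.0, 340.0], [413.0, 109.0], [555.0, 113.0], [547.0, 345.0]]
side ((478.62835693359375, 225.53341674804688), (143.69012451171875, 231.61839294433594), 2.0570974349975586) [[403.0, 339.0], [411.0, 107.0], [555.0, 112.0], [546.0, 344.0]]
[0.375, 0.222, 0.18] [-0.001  0.082 -0.015 -0.1    0.3   -0.1  ]
[0.375, 0.222, 0.104] [-0.001  0.158 -0.016 -0.1    0.3   -0.1  ]
[0.425, 0.222, 0.104] [ 0.002  0.158  0.034 -0.1    0.3   -0.1  ]
```

View pics/e_side.png

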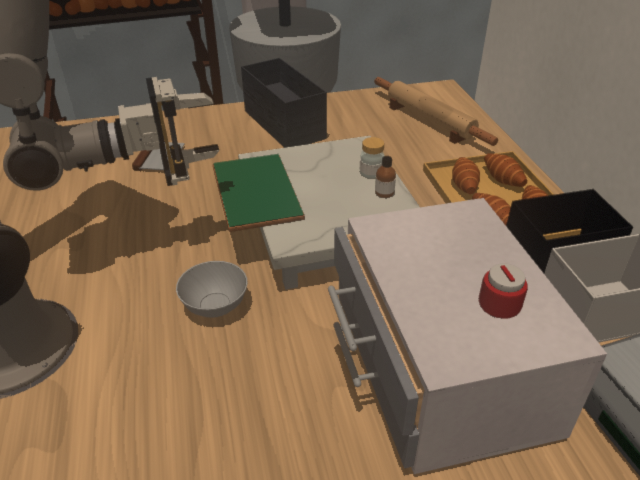

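The side view shows the tool level and pointing forward with the jaws one above the other (fingertips near (215,100) and (215,150)). The board overhangs undisturbed. I lower the tool and move in.

```bash
python3 inch.py '[[0,0.03,-0.01,0,0,0,0.092],[0,0.06,-0.018,0,0,0,0.092],[0,0.09,-0.018,0,0,0,0.092],[0,0.12,-0.018,0,0,0,0.092],[0,0.14,-0.018,0,0,0,0.092],[0,0.155,-0.018,0,0,0,0.092],[0,0.155,-0.018,0,0,0,0.092]]'
python3 - <<'E'
from h import *
from plan import *
s=tool();
for P in([.374,.222,.105],[.427,.225,.105]): print(P,shift(P,rot(np.radians(3),0,0)))
E
```

```text
t: 11.33
tcp_pos: [0.3716, 0.22, 0.103]
ee_rot: [[0.073, -0.002, 0.997], [-0.997, 0.001, 0.073], [-0.001, -1.0, -0.002]]
wrist_force: [-0.3, 0.7, 0.7]
opening: 0.0915
gripper_force: 0.0
t 11.33 p [0.3716 0.22   0.103 ] R [[0.073, -0.002, 0.997], [-0.997, 0.001, 0.073], [-0.001, -1.0, -0.002]] q [ 47.9  75.3 147.3 232.3 119.2  32.5] F [-0.3  0.7  0.7] o 0.0915 g 0.0
[0.374, 0.222, 0.105] [-0.002 -0.002  0.002  0.1    1.2   -0.1  ]
[0.427, 0.225, 0.105] [-1.0e-03 -2.0e-03  5.6e-02  1.0e-01  1.2e+00 -1.0e-01]
```

Now I move in and close.

```bash
python3 inch.py '[[0,0,0.02,0,0.6,0,0.092],[0,0,0.04,0,1.2,0,0.092],[0,0,0.055,0,1.2,0,0.092],[0,0,0.055,0,1.2,0,0.092]]'
python3 inch.py '[[0,0,0,0,0,0,0],[0,0,0,0,0,0,0],[0,0,0,0,0,0,0],[0,0,0,0,0,0,0],[0,0,0,0,0,0,0],[0,0,0,0,0,0,0],[0,0,0,0,0,0,0],[0,0,0,0,0,0,0],[0,0,0,0,0,0,0],[0,0,0,0,0,0,0]]' 60
```

```text
t: 11.67
tcp_pos: [0.4283, 0.2233, 0.1085]
ee_rot: [[0.05, 0.004, 0.999], [-0.999, 0.004, 0.05], [-0.004, -1.0, 0.005]]
wrist_force: [-0.8, 0.2, 0.8]
opening: 0.0917
gripper_force: 0.0
t: 12.5
tcp_pos: [0.426, 0.223, 0.1064]
ee_rot: [[0.051, -0.001, 0.999], [-0.999, 0.0, 0.051], [-0.0, -1.0, -0.001]]
wrist_force: [-0.6, -0.1, -0.2]
opening: 0.0298
gripper_force: 0.0
```

```bash
python3 inch.py '[[0,0.004,0,0,0,0,0],[0,0.004,0,0,0,0,0],[0,0.004,0,0,0,0,0],[0,0.004,0,0,0,0,0],[0,0.004,0,0,0,0,0],[0,0.004,0,0,0,0,0],[0,0.004,0,0,0,0,0]]' 60
python3 - <<'E'
from h import *
from plan import *
s=tool();
for P,pi,r in(([.425,.225,.235],-5,0),([.425,.225,.235],-5,-90),([.425,.225,.235],-5,-165),([.425,.225,.17],-3,-180)):
  R2=rot(np.radians(3),np.radians(pi),np.radians(r));print(P,shift(P,R2),[q.round(0).tolist() for q in ik(P,R2,[[42,40,147,220,96,5-r*0+r]])])
E
```

```text
t: 13.08
tcp_pos: [0.426, 0.2229, 0.1022]
ee_rot: [[0.051, -0.002, 0.999], [-0.999, 0.0, 0.051], [-0.0, -1.0, -0.001]]
wrist_force: [0.9, -0.7, -3.3]
opening: 0.0136
gripper_force: 60.0
t 13.08 p [0.426  0.2229 0.1022] R [[0.051, -0.002, 0.999], [-0.999, 0.0, 0.051], [-0.0, -1.0, -0.001]] q [ 39.8  69.6 142.5 221.5 115.1  20.7] F [ 0.9 -0.7 -3.3] o 0.0136 g 60.0
[0.425, 0.225, 0.235] [-2.00e-03 -1.33e-01 -1.00e-03  5.10e+00 -1.00e-01 -0.00e+00] [[40.0, 47.0, 146.0, 219.0, 106.0, 8.0]]
[0.425, 0.225, 0.235] [-2.00e-03 -1.33e-01 -1.00e-03  4.10e+00  3.90e+00 -9.00e+01] [[40.0, 47.0, 146.0, 219.0, 106.0, -82.0]]
[0.425, 0.225, 0.235] [-2.000e-03 -1.330e-01 -1.000e-03  1.100e+00  7.300e+00 -1.649e+02] [[40.0, 47.0, 146.0, 219.0, 106.0, -157.0]]
[0.425, 0.225, 0.17] [-2.000e-03 -6.800e-02 -1.000e-03 -1.000e-01 -4.800e+00  1.799e+02] [[40.0, 59.0, 145.0, 221.0, 112.0, -164.0]]
```

```bash
python3 inch.py '[[0,-0.01,0,0,0,0,0],[0,-0.03,0,1,0,0,0],[0,-0.05,0,2,0,0,0],[0,-0.07,0,3,0,0,0],[0,-0.09,0,4,0,0,0],[0,-0.11,0,5,0,0,0],[0,-0.13,0,5,0,0,0],[0,-0.143,0,5,0,0,0],[0,-0.143,0,5,0,0,0]]' 60
python3 - <<'E'
from h import *
s=tool()
im=imaging.grab_frame("side");cv2.imwrite("pics/f_side.png",im)
E
```

```text
t: 13.83
tcp_pos: [0.4256, 0.2225, 0.2475]
ee_rot: [[0.051, 0.088, 0.995], [-0.999, 0.006, 0.05], [-0.002, -0.996, 0.088]]
wrist_force: [-0.9, -0.1, -4.7]
opening: 0.0142
gripper_force: 60.0
t 13.83 p [0.4256 0.2225 0.2475] R [[0.051, 0.088, 0.995], [-0.999, 0.006, 0.05], [-0.002, -0.996, 0.088]] q [ 39.6  44.5 147.  217.9 104.2   7.2] F [-0.9 -0.1 -4.7] o 0.0142 g 60.0
```

View pics/f_side.png

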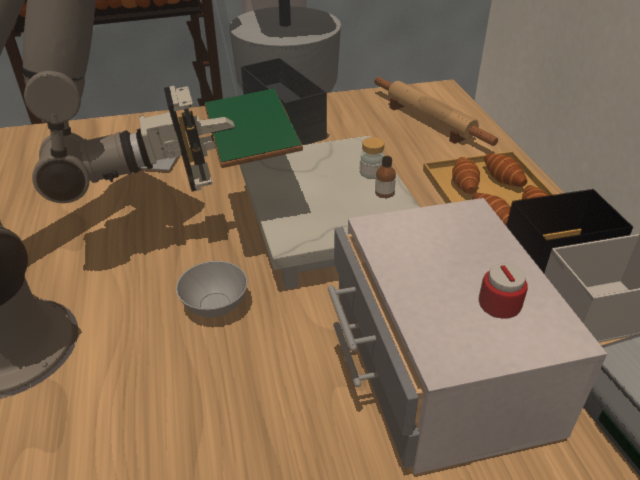

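The board is lifted and held level at pixels (205,100)-(298,160). Now I roll it.

```bash
python3 inch.py '[[0,0,0,0,0,-4,0],[0,0,0,0,0,-9,0],[0,0,0,0,0,-14,0],[0,0,0,0,0,-19,0],[0,0,0,0,0,-24,0],[0,0,0,0,0,-29,0],[0,0,0,0,0,-34,0],[0,0,0,0,0,-39,0],[0,0,0,0,0,-44,0],[0,0,0,0,0,-49,0],[0,0,0,0,0,-54,0],[0,0,0,0,0,-60,0]]' 60 >/dev/null
python3 inch.py '[[0,0,0,0,0,-5,0],[0,0,0,0,0,-10,0],[0,0,0,0,0,-15,0],[0,0,0,0,0,-20,0],[0,0,0,0,0,-25,0],[0,0,0,0,0,-30,0],[0,0,0,0,0,-35,0],[0,0,0,0,0,-40,0],[0,0,0,0,0,-45,0],[0,0,0,0,0,-50,0],[0,0,0,0,0,-55,0],[0,0,0,0,0,-60,0]]' 60 >/dev/null
python3 inch.py '[[0,0,0,0,0,-5,0],[0,0,0,0,0,-10,0],[0,0,0,0,0,-15,0],[0,0,0,0,0,-20,0],[0,0,0,0,0,-25,0],[0,0,0,0,0,-30,0],[0,0,0,0,0,-35,0],[0,0,0,0,0,-40,0],[0,0,0,0,0,-45,0],[0,0,0,0,0,-50,0],[0,0,0,0,0,-55,0],[0,0,0,0,0,-60,0]]' 60
python3 - <<'E'
from h import *
from plan import *
s=tool()
im=imaging.grab_frame("top");cv2.imwrite("pics/g_top.png",im)
print(shift([.426,.222,.125],rot(np.radians(3),0,np.pi)),shift([.426,.222,.104],rot(np.radians(3),0,np.pi)))
E
```

```text
t: 16.88
tcp_pos: [0.4262, 0.2229, 0.2436]
ee_rot: [[-0.05, -0.083, 0.995], [0.999, 0.001, 0.051], [-0.005, 0.997, 0.083]]
wrist_force: [-0.8, -0.4, -3.4]
opening: 0.0134
gripper_force: 60.0
t 16.88 p [0.4262 0.2229 0.2436] R [[-0.05, -0.083, 0.995], [0.999, 0.001, 0.051], [-0.005, 0.997, 0.083]] q [  39.6   45.   147.   217.9  104.3 -172.9] F [-0.8 -0.4 -3.4] o 0.0134 g 60.0
[ 0.    -0.118 -0.01   4.8    0.1    0.6  ] [ 1.00e-03 -1.39e-01 -1.20e-02  4.80e+00  1.00e-01  6.00e-01]
```

View pics/g_top.png

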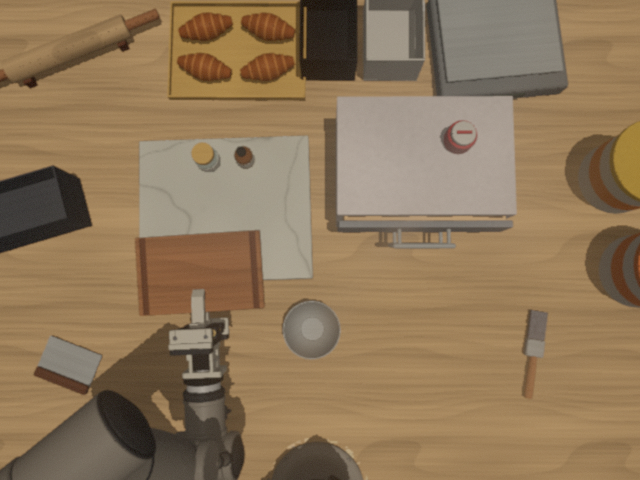

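The board is now wood side up at pixels (137,235)-(265,315). I lower it onto the slab.

```bash
python3 inch.py '[[0,-0.02,0,1,0,0.6,0],[0,-0.04,0,2,0,0.6,0],[0,-0.06,0,3,0,0.6,0],[0,-0.08,0,4,0,0.6,0],[0,-0.1,-0.001,4.8,0,0.6,0],[0,-0.12,-0.003,4.8,0,0.6,0],[0,-0.125,-0.004,4.8,0,0.6,0],[0,-0.13,-0.004,4.8,0,0.6,0],[0,-0.13,-0.004,4.8,0,0.6,0]]' 60
python3 -c "
from plan import *
print(shift([.434,.222,.103],rot(np.radians(3),0,np.pi)))"
```

```text
t: 17.68
tcp_pos: [0.4333, 0.2233, 0.1144]
ee_rot: [[-0.051, -0.0, 0.999], [0.999, -0.011, 0.051], [0.011, 1.0, 0.001]]
wrist_force: [0.0, -0.2, -4.6]
opening: 0.0133
gripper_force: 60.0
[-0.001 -0.011  0.001  0.1    0.1   -0.6  ]
```

```bash
python3 inch.py '[[0,-0.003,0,0,0,-0.6,0],[0,-0.006,0,0,0,-0.6,0],[0,-0.009,0,0,0,-0.6,0],[0,-0.011,0,0,0,-0.6,0],[0,-0.012,0,0,0,-0.6,0]]' 60
python3 -c "
from h import *
tool()
im=imaging.grab_frame('side');cv2.imwrite('pics/g_side.png',im[60:300,20:450])"
```

```text
t: 18.1
tcp_pos: [0.4335, 0.2236, 0.1038]
ee_rot: [[-0.051, -0.003, 0.999], [0.999, -0.001, 0.051], [0.001, 1.0, 0.003]]
wrist_force: [0.3, 0.9, -3.7]
opening: 0.0136
gripper_force: 60.0
t 18.1 p [0.4335 0.2236 0.1038] R [[-0.051, -0.003, 0.999], [0.999, -0.001, 0.051], [0.001, 1.0, 0.003]] q [  38.7   68.9  141.9  220.1  114.8 -160.7] F [ 0.3  0.9 -3.7] o 0.0136 g 60.0
```

View pics/g_side.png

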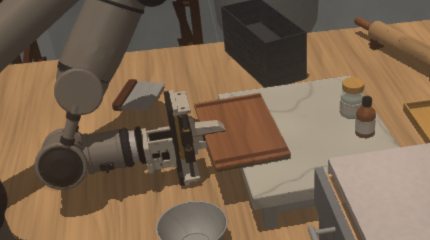

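The board is about 2 mm above the slab. I lower the last bit, release and back out.

```bash
python3 inch.py '[[0,-0.002,0,0,0,0,0],[0,-0.002,0,0,0,0,0.03],[0,-0.002,0,0,0,0,0.05],[0,-0.002,0,0,0,0,0.06],[0,-0.002,0,0,0,0,0.06],[0,-0.002,0,0,0,0,0.06],[0,-0.002,0,0,0,0,0.06]]' 60
python3 inch.py '[[0,0,-0.02,0,0,0,0.06],[0,0,-0.04,0,0,0,0.06],[0,0,-0.06,0,0,0,0.06],[0,0,-0.06,0,0,0,0.06]]'
python3 - <<'E'
from h import *
tool()
def wood(im):
    h=cv2.cvtColor(im,cv2.COLOR_BGR2HSV);b=im.astype(int);print(im[270,170] )
    return h
im=imaging.grab_frame("top");cv2.imwrite("pics/h_top.png",im);h=wood(im);print(h[260:300:10,150:260:20].tolist(),"bench",h[330,180],h[300,240])
E
```

```text
t: 18.73
tcp_pos: [0.4334, 0.2235, 0.1018]
ee_rot: [[-0.051, -0.003, 0.999], [0.999, -0.001, 0.051], [0.001, 1.0, 0.003]]
wrist_force: [0.4, -0.7, 0.3]
opening: 0.0488
gripper_force: 0.0
t: 19.07
tcp_pos: [0.3714, 0.221, 0.1012]
ee_rot: [[-0.054, -0.001, 0.999], [0.999, 0.002, 0.054], [-0.002, 1.0, 0.001]]
wrist_force: [0.6, 0.1, 0.0]
opening: 0.0598
gripper_force: 0.0
t 19.07 p [0.3714 0.221  0.1012] R [[-0.054, -0.001, 0.999], [0.999, 0.002, 0.054], [-0.002, 1.0, 0.001]] q [  49.2   74.5  146.3  234.   117.  -148.2] F [0.6 0.1 0. ] o 0.0598 g 0.0
[ 67  96 138]
[[[20, 40, 160], [12, 133, 140], [13, 136, 141], [13, 140, 142], [13, 131, 140], [13, 132, 139]], [[21, 39, 152], [12, 131, 138], [13, 139, 132], [13, 136, 131], [13, 143, 127], [13, 134, 126]], [[20, 39, 164], [13, 142, 135], [13, 140, 140], [13, 144, 136], [12, 136, 133], [12, 130, 133]], [[17, 110, 162], [13, 136, 133], [12, 140, 137], [12, 145, 132], [13, 139, 134], [13, 139, 136]]] bench [ 17 112 152] [ 13 135 140]
```

```bash
cat >> h.py <<'E'
def woodmask(im):
    h=cv2.cvtColor(im,cv2.COLOR_BGR2HSV);m=((h[...,0]<=15)&(h[...,1]>90)&(h[...,2]>60)).astype(np.uint8)*255
    m[:115]=0;m[:,330:]=0;m[320:]=0;m[:,:100]=0
    return cv2.morphologyEx(m,cv2.MORPH_OPEN,np.ones((7,7)))
def board(im): return rect("top",big(woodmask(im)),.109)
E
python3 - <<'E'
from h import *
from plan import *
im=cv2.imread("pics/h_top.png");r,b=board(im);print(r,b.round().tolist())
print(shift([.378,.222,.12],rot(np.radians(2),0,np.pi)))
E
python3 inch.py '[[0,0.02,0,0,0,0,0],[0,0.02,0,0,0,0,0],[0,0.02,0,0,0,0,0],[0,0.02,0,0,0,0,0],[0,0.02,0,0,0,0,0],[0,0.02,0,0,0,0,0],[0,0.02,0,0,0,0,0],[0,0.02,0,0,0,0,0],[0,0.02,0,0,0,0,0]]' 30
```

```text
((486.6075439453125, 223.31399536132812), (149.12181091308594, 239.4128875732422), 3.909860849380493) [[404.0, 338.0], [420.0, 99.0], [569.0, 109.0], [553.0, 348.0]]
[ 0.     0.019  0.006  0.1   -1.1    0.1  ]
t: 19.87
tcp_pos: [0.3735, 0.2204, 0.1212]
ee_rot: [[-0.051, -0.003, 0.999], [0.999, -0.0, 0.051], [0.0, 1.0, 0.003]]
wrist_force: [0.2, 0.1, -0.0]
opening: 0.0045
gripper_force: 0.0
```

```bash
python3 inch.py '[[0,0,0.012,0,0,0,0],[0,0,0.02,0,0,0,0],[0,0,0.03,0,0,0,0],[0,0,0.04,0,0,0,0],[0,0,0.05,0,0,0,0],[0,0,0.06,0,0,0,0],[0,0,0.07,0,0,0,0],[0,0,0.08,0,0,0,0],[0,0,0.09,0,0,0,0],[0,0,0.10,0,0,0,0],[0,0,0.11,0,0,0,0],[0,0,0.11,0,0,0,0]]'
python3 inch.py '[[0,0,-0.02,0,0,0,0],[0,0,-0.05,0,0,0,0],[0,0.02,-0.08,0,0,0,0],[0,0.05,-0.09,0,0,0,0],[0,0.08,-0.09,0,0,0,0],[0,0.11,-0.09,0,0,0,0],[0,0.14,-0.09,0,0,0,0],[0,0.14,-0.09,0,0,0,0.092]]'
python3 - <<'E'
from h import *
from plan import *
s=tool()
im=imaging.grab_frame("top");cv2.imwrite("pics/i_top.png",im);r,b=board(im);print(r,b.round().tolist())
# path back to tool-down toward handle
qa=s["joint_positions"]
for P,R in(([.45,.1,.40],Ro.from_euler('z',0).as_matrix()@np.diag([-1.,1,-1])),):
    print([x.round(0).tolist() for x in ik(P,R)])
E
```

```text
t: 20.87
tcp_pos: [0.4845, 0.2258, 0.1221]
ee_rot: [[-0.05, -0.004, 0.999], [0.999, -0.002, 0.05], [0.002, 1.0, 0.004]]
wrist_force: [-0.1, -0.7, 0.1]
opening: 0.0002
gripper_force: 0.0
t: 21.53
tcp_pos: [0.3916, 0.2208, 0.2698]
ee_rot: [[-0.053, -0.014, 0.999], [0.999, -0.01, 0.052], [0.01, 1.0, 0.015]]
wrist_force: [-0.8, 0.1, 1.3]
opening: 0.0043
gripper_force: 0.0
t 21.53 p [0.3916 0.2208 0.2698] R [[-0.053, -0.014, 0.999], [0.999, -0.01, 0.052], [0.01, 1.0, 0.015]] q [  45.2   34.3  149.6  222.3   93.7 -176.8] F [-0.8  0.1  1.3] o 0.0043 g 0.0
((574.24658203125, 225.850830078125), (148.02322387695312, 237.5800323486328), 2.8582799434661865) [[494.0, 341.0], [506.0, 104.0], [654.0, 111.0], [642.0, 348.0]]
[[3.0, 8.0, 79.0, -0.0, 93.0, -87.0]]
```

The board lies wood side up at (0.574,0.226) and inside the slab on all sides. Next I plan the return to tool-down and locate the handle from two views.

Run:
```python
from h import *
from plan import *
from h import tool
s=tool();qa=s["joint_positions"]
B=ik([.50,-.10,.36],np.diag([-1.,1,-1]),[[3,8,79,0,93,-87]])[0];print(B.round(0))
t,R=s["tcp_pos"],s["ee_rot"]
for k in np.linspace(0,1,8)[1:]:
    q=qa+(B-qa)*k;t2,R2=fk(q,p);w=t2-.297*R2[:,2];print(q.round().astype(int).tolist(),"tcp",t2.round(3),"w",w.round(2),"rel",rel(t,R,t2,R2).tolist());t,R=t2,R2
im=cv2.imread("pics/a_side.png");cv2.imwrite("pics/crop2.png",cv2.resize(im[270:400,310:440],None,fx=4,fy=4,interpolation=cv2.INTER_CUBIC))
for z in(.15,.164,.18):print(z,ray("top",[(394,245.3),(453,245.3)],z).round(3).tolist(),proj("side",ray("top",[(394,245.3),(453,245.3)],z)).round(1).tolist())
```

```text
t 21.58 p [0.3921 0.221  0.2669] R [[-0.052, -0.011, 0.999], [0.999, -0.009, 0.052], [0.008, 1.0, 0.011]] q [  45.2   34.8  149.5  222.4   93.9 -176.6] F [ 0.6 -0.3 -0.2] o 0.0072 g 0.0
[ -20.   14.   77.    0.   88. -110.]
[36, 32, 139, 191, 93, -167] tcp [0.444 0.348 0.331] w [0.18 0.23 0.27] rel [0.125, 0.062, 0.059, -8.1, 23.4, 16.3]
[27, 29, 129, 159, 92, -158] tcp [0.45  0.431 0.411] w [0.27 0.22 0.3 ] rel [0.087, 0.05, 0.057, -4.7, 25.4, 6.7]
[17, 26, 119, 127, 92, -148] tcp [0.427 0.461 0.451] w [0.36 0.19 0.34] rel [0.044, 0.023, 0.023, 4.5, 24.4, -1.5]
[8, 23, 108, 95, 91, -138] tcp [0.412 0.433 0.425] w [0.44 0.14 0.4 ] rel [0.008, -0.013, -0.038, 16.3, 18.9, -4.8]
[-1, 20, 98, 64, 90, -129] tcp [0.433 0.332 0.361] w [0.49 0.07 0.48] rel [-0.006, -0.057, -0.107, 26.5, 10.4, -2.2]
[-11, 17, 88, 32, 89, -119] tcp [0.48  0.147 0.319] w [ 0.51 -0.02  0.56] rel [0.008, -0.114, -0.159, 32.4, 2.4, 5.1]
[-20, 14, 77, 0, 88, -110] tcp [ 0.5  -0.1   0.36] w [ 0.5  -0.1   0.66] rel [0.038, -0.178, -0.173, 34.4, -2.0, 13.9]
0.15 [[0.544, -0.161, 0.15], [0.545, -0.284, 0.15]] [[332.9, 295.1], [355.3, 355.1]]
0.164 [[0.543, -0.159, 0.164], [0.543, -0.281, 0.164]] [[331.9, 288.0], [354.1, 347.0]]
0.18 [[0.541, -0.157, 0.18], [0.542, -0.277, 0.18]] [[330.7, 279.7], [352.7, 337.5]]
```

View pics/crop2.png

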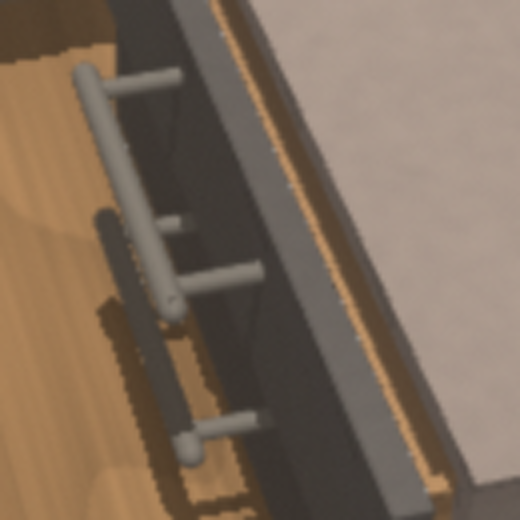

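In the crop the top handle's bar ends are at full-image pixels (331,288) and (353,346). That matches the top-view ray at z=0.164, so the handle centre is (0.543,-0.220,0.164). Now I return to tool-down.

```bash
python3 inch.py '[[0.125,0.062,0.059,-8.1,23.4,16.3,0],[0.125,0.062,0.059,-8.1,23.4,16.3,0],[0.125,0.062,0.059,-8.1,23.4,16.3,0],[0.125,0.062,0.059,-8.1,23.4,16.3,0],[0.125,0.062,0.059,-8.1,23.4,16.3,0],[0.125,0.062,0.059,-8.1,23.4,16.3,0]]'|grep t:
python3 inch.py '[[0.087,0.05,0.057,-4.7,25.4,6.7,0],[0.087,0.05,0.057,-4.7,25.4,6.7,0],[0.087,0.05,0.057,-4.7,25.4,6.7,0],[0.087,0.05,0.057,-4.7,25.4,6.7,0],[0.087,0.05,0.057,-4.7,25.4,6.7,0]]'|grep t:
python3 inch.py '[[0.044,0.023,0.023,4.5,24.4,-1.5,0],[0.044,0.023,0.023,4.5,24.4,-1.5,0],[0.044,0.023,0.023,4.5,24.4,-1.5,0],[0.044,0.023,0.023,4.5,24.4,-1.5,0],[0.044,0.023,0.023,4.5,24.4,-1.5,0]]'|grep t:
python3 inch.py '[[0.008,-0.013,-0.038,16.3,18.9,-4.8,0],[0.008,-0.013,-0.038,16.3,18.9,-4.8,0],[0.008,-0.013,-0.038,16.3,18.9,-4.8,0],[0.008,-0.013,-0.038,16.3,18.9,-4.8,0],[0.008,-0.013,-0.038,16.3,18.9,-4.8,0]]'|grep t:
python3 inch.py '[[-0.006,-0.057,-0.107,26.5,10.4,-2.2,0],[-0.006,-0.057,-0.107,26.5,10.4,-2.2,0],[-0.006,-0.057,-0.107,26.5,10.4,-2.2,0],[-0.006,-0.057,-0.107,26.5,10.4,-2.2,0],[-0.006,-0.057,-0.107,26.5,10.4,-2.2,0]]'|grep t:
python3 - <<'E'
from plan import *
from h import tool
s=tool();qa=s["joint_positions"]
B=ik([.50,-.10,.36],np.diag([-1.,1,-1]),[[-20,14,77,0,88,-110]])[0]
t,R=s["tcp_pos"],s["ee_rot"]
for k in (.5,1):
    q=qa+(B-qa)*k;t2,R2=fk(q,p);print(q.round().astype(int).tolist(),"rel",rel(t,R,t2,R2).tolist());t,R=t2,R2
E
```

```text
t: 22.08
ee_rot: [[-0.452, -0.063, 0.89], [0.858, -0.303, 0.415], [0.243, 0.951, 0.191]]
t: 22.5
ee_rot: [[-0.797, -0.052, 0.601], [0.56, -0.435, 0.705], [0.226, 0.899, 0.376]]
t: 22.92
ee_rot: [[-0.973, -0.043, 0.226], [0.226, -0.361, 0.905], [0.042, 0.932, 0.361]]
t: 23.33
ee_rot: [[-0.99, -0.111, -0.085], [-0.076, -0.082, 0.994], [-0.117, 0.99, 0.073]]
t: 23.75
ee_rot: [[-0.958, -0.215, -0.19], [-0.258, 0.357, 0.898], [-0.125, 0.909, -0.397]]
t 23.75 p [0.4367 0.3352 0.3556] R [[-0.958, -0.215, -0.19], [-0.258, 0.357, 0.898], [-0.125, 0.909, -0.397]] q [  -0.8   20.9   97.7   63.5   89.3 -128.9] F [0.3 0.1 1.3] o 0.0005 g 0.0
[-10, 18, 87, 32, 89, -119] rel [0.009, -0.112, -0.161, 32.2, 2.3, 4.8]
[-20, 14, 77, 0, 88, -110] rel [0.04, -0.177, -0.175, 34.3, -2.0, 14.0]
```

```bash
python3 inch.py '[[0.009,-0.112,-0.161,32.2,2.3,4.8,0],[0.009,-0.112,-0.161,32.2,2.3,4.8,0],[0.009,-0.112,-0.161,32.2,2.3,4.8,0],[0.009,-0.112,-0.161,32.2,2.3,4.8,0],[0.009,-0.112,-0.161,32.2,2.3,4.8,0],[0.009,-0.112,-0.161,32.2,2.3,4.8,0]]'|grep t:
python3 inch.py '[[0.04,-0.177,-0.175,34.3,-2,14,0],[0.04,-0.177,-0.175,34.3,-2,14,0],[0.04,-0.177,-0.175,34.3,-2,14,0],[0.04,-0.177,-0.175,34.3,-2,14,0],[0.04,-0.177,-0.175,34.3,-2,14,0],[0.04,-0.177,-0.175,34.3,-2,14,0],[0.04,-0.177,-0.175,34.3,-2,14,0],[0.04,-0.177,-0.175,34.3,-2,14,0]]'|grep t:
python3 - <<'E'
from plan import *
from h import tool
tool()
for P in([.563,-.22,.24],[.563,-.22,.175]):print(shift(P,np.diag([-1.,1,-1])))
E
```

```text
t: 24.25
ee_rot: [[-0.97, -0.217, -0.11], [-0.241, 0.796, 0.555], [-0.032, 0.565, -0.824]]
t: 24.92
ee_rot: [[-1.0, -0.005, -0.009], [-0.005, 1.0, 0.007], [0.009, 0.007, -1.0]]
t 24.92 p [ 0.4999 -0.0976  0.3566] R [[-1.0, -0.005, -0.009], [-0.005, 1.0, 0.007], [0.009, 0.007, -1.0]] q [ -19.8   14.8   77.2    0.2   88.6 -110.1] F [-0.1 -0.3 -0.2] o 0.0004 g 0.0
[-0.064 -0.124  0.115  0.4   -0.5    0.3  ]
[-0.064 -0.124  0.18   0.4   -0.5    0.3  ]
```

```bash
python3 inch.py '[[-0.02,-0.035,0.015,0.4,-0.5,0.3,0],[-0.04,-0.07,0.03,0.4,-0.5,0.3,0],[-0.063,-0.105,0.045,0.4,-0.5,0.3,0],[-0.063,-0.123,0.08,0.4,-0.5,0.3,0],[-0.063,-0.123,0.115,0.4,-0.5,0.3,0],[-0.063,-0.123,0.115,0.4,-0.5,0.3,0]]'|grep -A1 t:
python3 -c "
from plan import *
for P in([.563,-.22,.172],):print(shift(P,np.diag([-1.,1,-1])))"
```

```text
t: 25.42
tcp_pos: [0.5597, -0.2192, 0.2339]
ee_rot: [[-1.0, 0.002, -0.012], [0.002, 1.0, 0.006], [0.012, 0.005, -1.0]]
wrist_force: [-1.8, 0.8, -1.0]
[-0.004 -0.001  0.062  0.3   -0.7   -0.1  ]
```

```bash
python3 inch.py '[[-0.003,0,0.01,0,-0.7,0,0],[-0.003,0,0.025,0,-0.7,0,0],[-0.003,0,0.04,0,-0.7,0,0],[-0.003,0,0.055,0,-0.7,0,0],[-0.003,0,0.062,0,-0.7,0,0],[-0.003,0,0.062,0,-0.7,0,0]]'
python3 inch.py '[[0.01,0,0,0,0,0,0],[0.025,0,0,0,0,0,0],[0.04,0,0,0,0,0,0],[0.055,0,0,0,0,0,0],[0.07,0,0,0,0,0,0],[0.085,0,0,0,0,0,0],[0.1,0,0,0,0,0,0],[0.115,0,0,0,0,0,0],[0.13,0,0,0,0,0,0],[0.145,0,0,0,0,0,0],[0.16,0,0,0,0,0,0],[0.16,0,0,0,0,0,0]]'
```

```text
t: 25.92
tcp_pos: [0.566, -0.2214, 0.1813]
ee_rot: [[-1.0, 0.001, 0.013], [0.001, 1.0, -0.005], [-0.013, -0.005, -1.0]]
wrist_force: [-0.4, -0.2, -0.3]
opening: 0.0003
gripper_force: 0.0
t: 26.92
tcp_pos: [0.4054, -0.2227, 0.1811]
ee_rot: [[-1.0, 0.004, 0.016], [0.004, 1.0, -0.008], [-0.017, -0.008, -1.0]]
wrist_force: [0.8, -0.8, 0.6]
opening: 0.0003
gripper_force: 0.0
```

```bash
python3 inch.py '[[0.002,0,0.006,0,0,0,0],[0.01,0,0.006,0,0,0,0],[0.02,0,0.006,0,0,0,0],[0.026,0,0.006,0,0,0,0],[0.026,0,0.006,0,0,0,0]]'
python3 inch.py '[[-0.006,0,0,0,0,0,0],[-0.006,0,-0.03,0,0,0,0],[-0.006,0,-0.06,0,0,0,0],[-0.006,0.04,-0.1,0,0,0,0.092],[-0.006,0.08,-0.14,0,0,0,0.092],[-0.006,0.12,-0.18,0,0,0,0.092],[-0.006,0.16,-0.2,0,0,0,0.092],[-0.006,0.2,-0.2,0,0,0,0.092],[-0.006,0.24,-0.2,0,0,0,0.092],[-0.006,0.28,-0.2,0,0,0,0.092],[-0.006,0.28,-0.2,0,0,0,0.092]]'
python3 - <<'E'
from h import *
tool()
for n in("top","side"):
    im=imaging.grab_frame(n);cv2.imwrite(f"pics/j_{n}.png",im)
    if n=="top":cv2.imwrite("pics/j_crop.png",cv2.resize(im[190:340,300:540],None,fx=3,fy=3,interpolation=cv2.INTER_CUBIC))
E
```

```text
t: 27.33
tcp_pos: [0.3853, -0.2239, 0.174]
ee_rot: [[-1.0, 0.006, 0.029], [0.006, 1.0, -0.01], [-0.029, -0.01, -1.0]]
wrist_force: [25.0, 5.2, -12.8]
opening: 0.0004
gripper_force: 12.6
t: 28.25
tcp_pos: [0.3836, 0.0601, 0.3715]
ee_rot: [[-1.0, 0.004, 0.017], [0.003, 1.0, -0.009], [-0.017, -0.009, -1.0]]
wrist_force: [1.1, -0.3, -0.4]
opening: 0.0492
gripper_force: 0.0
t 28.25 p [0.3836 0.0601 0.3715] R [[-1.0, 0.004, 0.017], [0.003, 1.0, -0.009], [-0.017, -0.009, -1.0]] q [ -2.1  -0.1  92.4  -0.5  86.8 -91.8] F [ 1.1 -0.3 -0.4] o 0.0492 g 0.0
```

View pics/j_crop.png

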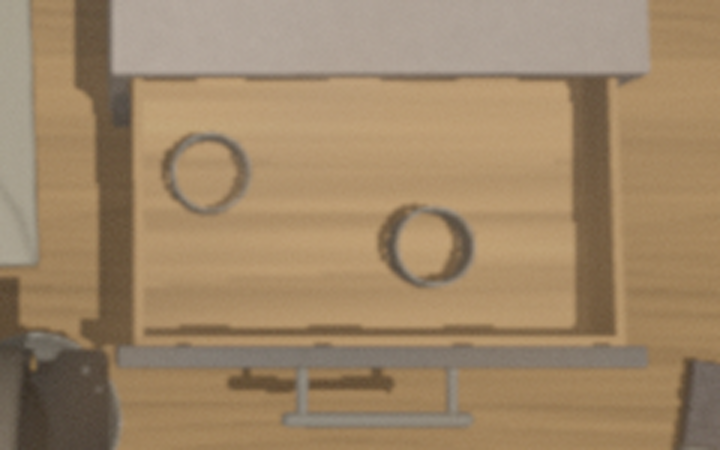

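View pics/j_side.png

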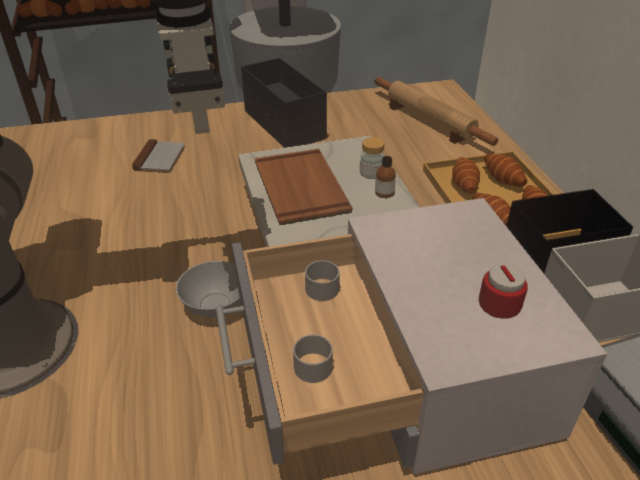

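The views show two rings in the open drawer, with rims at top-view pixels (369,247) and (443,272) and side-view pixels (322,271) and (313,347). The back strip under the unit's top could not hide a whole ring. Now I measure the rings.

```bash
cat > rings.py <<'E'
from h import *
def rings(f="j"):
    print("top",ray("top",[(369,247.3),(443.3,272)],.157).round(3).tolist(),"side",ray("side",[(322,271),(313,347)],.157).round(3).tolist())
rings()
print("walls L/R inner, front",ray("top",[(347,250),(491,250),(420,299)],.117).round(3).tolist())
print("front top edge of unit",ray("top",[(340,214.5),(512,214)],.202).round(3).tolist(),"handle",ray("top",[(395,330),(456,330)],.164).round(3).tolist())
from plan import *
tool()
E
python3 rings.py
python3 - <<'E'
from h import *
im=cv2.imread("pics/j_top.png")
g=cv2.GaussianBlur(cv2.cvtColor(im,cv2.COLOR_BGR2HSV)[...,1],(3,3),0)[205:315,340:500]
# grey (low saturation) metal in the drawer
m=(g<75).astype(np.uint8)*255
c,_=cv2.findContours(m,cv2.RETR_EXTERNAL,2)
for k in c:
    if cv2.contourArea(k)>60 and len(k)>5: (x,y),r=cv2.minEnclosingCircle(k);print(round(x+340,1),round(y+205,1),round(r,1))
E
```

```text
top [[0.539, -0.108, 0.157], [0.488, -0.261, 0.157]] side [[0.539, -0.11, 0.157], [0.489, -0.262, 0.157]]
walls L/R inner, front [[0.537, -0.063, 0.117], [0.538, -0.373, 0.117], [0.433, -0.219, 0.117]]
front top edge of unit [[0.601, -0.046, 0.202], [0.604, -0.392, 0.202]] handle [[0.369, -0.16, 0.164], [0.37, -0.284, 0.164]]
t 28.35 p [0.3835 0.0623 0.3713] R [[-1.0, -0.004, 0.016], [-0.004, 1.0, -0.008], [-0.016, -0.008, -1.0]] q [ -1.8  -0.1  92.4  -0.4  86.7 -92. ] F [-0.3  0.3 -0.3] o 0.0566 g 0.0
419.5 308.0 79.6
443.8 271.9 14.2
369.7 247.1 13.6
419.5 218.0 80.6
```

```bash
python3 inch.py '[[-0.04,-0.04,0,0,-0.9,0,0.03],[-0.08,-0.08,0.01,0,-0.9,0,0.03],[-0.11,-0.12,0.03,0,-0.9,0,0.03],[-0.14,-0.16,0.06,0,-0.9,0,0.03],[-0.155,-0.198,0.1,0,-0.9,0,0.03],[-0.155,-0.198,0.14,0,-0.9,0,0.03],[-0.155,-0.198,0.165,0,-0.9,0,0.03],[-0.155,-0.198,0.165,0,-0.9,0,0.03]]'|grep -A1 t:
python3 - <<'E'
from h import *
from plan import *
im=imaging.grab_frame("side");m=cv2.cvtColor(im,cv2.COLOR_BGR2HSV)
cv2.imwrite("pics/k_side.png",im)
print(tool() and 0, shift([.539,-.136,.145],np.diag([-1.,1,-1])))
E
```

```text
t: 29.02
tcp_pos: [0.5409, -0.1444, 0.2078]
ee_rot: [[-1.0, 0.005, 0.03], [0.005, 1.0, -0.009], [-0.03, -0.009, -1.0]]
wrist_force: [0.8, -0.1, -0.5]
t 29.07 p [ 0.5391 -0.1453  0.2006] R [[-1.0, 0.006, 0.02], [0.006, 1.0, -0.006], [-0.02, -0.006, -1.0]] q [-2.300e+01  2.480e+01  8.730e+01  1.000e-01  6.670e+01 -1.127e+02] F [-1.9 -2.5 -5.2] o 0.0299 g 0.0
0 [ 1.0e-03  1.0e-02  5.6e-02 -4.0e-01  1.2e+00 -4.0e-01]
```

```bash
python3 inch.py '[[0,0,0,0,0,0,0.03],[0,0,0,0,0,0,0.03]]'|grep -A1 t:
python3 - <<'E'
from h import *
from plan import *
print(shift([.539,-.136,.145],np.diag([-1.,1,-1])))
E
```

```text
t: 29.23
tcp_pos: [0.5411, -0.1425, 0.2107]
ee_rot: [[-1.0, 0.005, 0.031], [0.004, 1.0, -0.009], [-0.031, -0.009, -0.999]]
wrist_force: [0.7, 0.9, 0.8]
[ 0.004  0.007  0.066 -0.5    1.8   -0.3  ]
```

```bash
python3 inch.py '[[0.004,0.007,0,-0.5,1.8,0,0.03],[0.004,0.007,0,-0.5,1.8,0,0.03],[0.004,0.007,0.02,-0.5,1.8,0,0.03],[0.004,0.007,0.02,-0.5,1.8,0,0.03]]'|grep -A1 t:
python3 - <<'E'
from h import *
from plan import *
print(shift([.539,-.136,.145],np.diag([-1.,1,-1])))
im=imaging.grab_frame("side");cv2.imwrite("pics/k_crop.png",cv2.resize(im[200:420,200:440],None,fx=2.5,fy=2.5))
E
```

```text
t: 29.57
tcp_pos: [0.5376, -0.1345, 0.19]
ee_rot: [[-1.0, 0.002, 0.0], [0.002, 1.0, -0.001], [-0.0, -0.001, -1.0]]
wrist_force: [0.0, 0.5, -1.1]
[-0.001 -0.001  0.045 -0.     0.    -0.1  ]
```

View pics/k_crop.png

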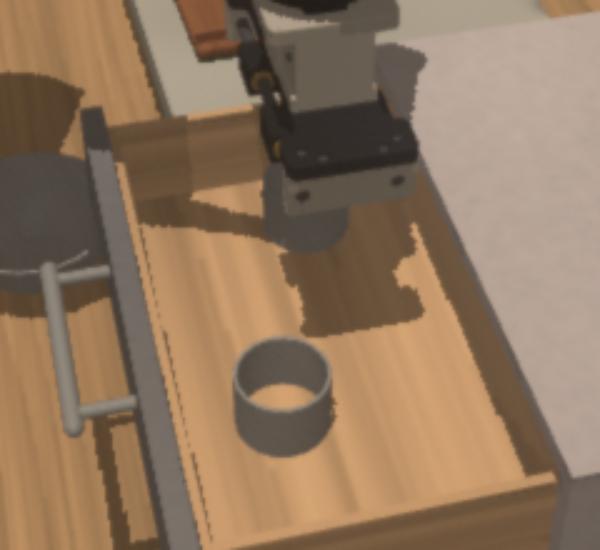

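The gripper is above ring A's near wall, with ring A at crop pixel (305,230). Ring B at crop (283,390) is unmoved.

```bash
python3 inch.py '[[-0.001,-0.001,0.012,0,0,0,0.03],[-0.001,-0.001,0.025,0,0,0,0.03],[-0.001,-0.001,0.038,0,0,0,0.03],[-0.001,-0.001,0.045,0,0,0,0.03],[-0.001,-0.001,0.045,0,0,0,0.03]]'
python3 inch.py '[[0,0,0,0,0,0,0],[0,0,0,0,0,0,0],[0,0,0,0,0,0,0],[0,0,0,0,0,0,0],[0,0,0,0,0,0,0],[0,0,0,0,0,0,0]]' 20
```

```text
t: 30.03
tcp_pos: [0.5388, -0.1361, 0.1451]
ee_rot: [[-1.0, 0.003, -0.0], [0.003, 1.0, -0.0], [0.0, -0.0, -1.0]]
wrist_force: [0.2, 0.3, -0.2]
opening: 0.0298
gripper_force: 0.0
t: 30.53
tcp_pos: [0.5394, -0.1364, 0.1458]
ee_rot: [[-1.0, 0.004, 0.001], [0.004, 1.0, -0.001], [-0.001, -0.001, -1.0]]
wrist_force: [-0.7, 0.1, 3.1]
opening: 0.0041
gripper_force: 19.2
```

```bash
python3 inch.py '[[0,0,-0.02,0,0,0,0],[0,0,-0.05,0,0,0,0],[0,0,-0.08,0,0,0,0],[0,0.02,-0.11,0,0,0,0],[-0.005,0.06,-0.12,0,0,0,0],[-0.01,0.1,-0.12,0,0,0,0],[-0.015,0.14,-0.12,0,0,0,0],[-0.02,0.18,-0.12,0,0,0,0],[-0.025,0.22,-0.12,0,0,0,0],[-0.03,0.26,-0.12,0,0,0,0],[-0.033,0.3,-0.12,0,0,0,0],[-0.033,0.34,-0.12,0,0,0,0]]' 20|grep -A1 t:
python3 inch.py '[[0,0.03,0.01,0,0,0,0],[0,0.044,0.03,0,0,0,0],[0,0.044,0.06,0,0,0,0],[0,0.044,0.08,0,0,0,0],[0,0.044,0.08,0,0,0,0]]' 20
python3 - <<'E'
from h import *
from plan import *
print(shift([.572,.248,.1385],np.diag([-1.,1,-1])))
E
```

```text
t: 31.53
tcp_pos: [0.5733, 0.2056, 0.2646]
ee_rot: [[-1.0, 0.004, 0.0], [0.004, 1.0, -0.001], [-0.0, -0.001, -1.0]]
wrist_force: [1.2, 0.1, -0.1]
t: 31.95
tcp_pos: [0.5708, 0.2474, 0.1797]
ee_rot: [[-1.0, 0.003, -0.009], [0.003, 1.0, -0.004], [0.009, -0.004, -1.0]]
wrist_force: [-0.2, 0.2, -1.3]
opening: 0.004
gripper_force: 19.2
[-0.002  0.001  0.041 -0.2   -0.5   -0.1  ]
```

```bash
python3 inch.py '[[-0.001,0,0.015,-0.2,-0.5,0,0],[-0.001,0,0.03,-0.2,-0.5,0,0],[-0.001,0,0.038,-0.2,-0.5,0,0],[-0.001,0,0.04,-0.2,-0.5,0,0],[-0.001,0,0.04,-0.2,-0.5,0,0]]'
python3 inch.py '[[0,0,0.001,0,0,0,0],[0,0,0.001,0,0,0,0],[0,0,0.001,0,0,0,0]]'
```

```text
t: 32.37
tcp_pos: [0.5747, 0.2474, 0.1452]
ee_rot: [[-1.0, 0.004, 0.009], [0.004, 1.0, 0.003], [-0.009, 0.003, -1.0]]
wrist_force: [-0.3, 0.3, -0.2]
opening: 0.0041
gripper_force: 19.2
t: 32.62
tcp_pos: [0.5749, 0.2476, 0.1447]
ee_rot: [[-1.0, 0.004, 0.01], [0.004, 1.0, 0.003], [-0.01, 0.003, -1.0]]
wrist_force: [-0.7, -0.1, 0.0]
opening: 0.0039
gripper_force: 19.2
```

```bash
python3 inch.py '[[0,0,0.003,0,0.5,0,0],[0,0,0.005,0,0.5,0,0],[0,0,0.005,0,0.5,0,0],[0,0,0.005,0,0.5,0,0]]'
python3 inch.py '[[0,0,0.002,0,0,0,0],[0,0,0.002,0,0,0,0],[0,0,0.002,0,0,0,0]]'
```

```text
t: 32.95
tcp_pos: [0.5745, 0.2475, 0.1385]
ee_rot: [[-1.0, 0.004, -0.0], [0.004, 1.0, 0.003], [0.0, 0.003, -1.0]]
wrist_force: [0.1, -0.2, -0.0]
opening: 0.004
gripper_force: 19.2
t: 33.2
tcp_pos: [0.5747, 0.2476, 0.1378]
ee_rot: [[-1.0, 0.004, 0.001], [0.004, 1.0, 0.003], [-0.001, 0.003, -1.0]]
wrist_force: [-1.9, 0.2, 4.6]
opening: 0.0043
gripper_force: 19.2
```

Contact. I release with a small opening and rise.

```bash
python3 inch.py '[[0,0,-0.0005,0,0,0,0.03],[0,0,-0.0005,0,0,0,0.03],[0,0,-0.0005,0,0,0,0.03],[0,0,-0.0005,0,0,0,0.03],[0,0,-0.0005,0,0,0,0.03]]'|grep -A1 opening
python3 inch.py '[[0,0,-0.02,0,0,0,0.03],[0,0,-0.05,0,0,0,0.03],[0,0,-0.08,0,0,0,0.03],[0,-0.03,-0.12,0,0,0,0.092],[0,-0.07,-0.13,0,0,0,0.092],[0,-0.11,-0.13,0,0,0,0.092],[0.02,-0.15,-0.13,0,0,0,0.092],[0.04,-0.19,-0.13,0,0,0,0.092],[0.08,-0.19,-0.13,0,0,0,0.092],[0.12,-0.19,-0.13,0,0,0,0.092],[0.16,-0.19,-0.13,0,0,0,0.092],[0.18,-0.19,-0.13,0,0,0,0.092]]'|grep -A1 t:
python3 - <<'E'
from h import *
tool()
for n in("top","side"):
    im=imaging.grab_frame(n);cv2.imwrite(f"pics/l_{n}.png",im)
im=cv2.imread("pics/l_top.png")
g=cv2.GaussianBlur(cv2.cvtColor(im,cv2.COLOR_BGR2HSV)[...,1],(3,3),0)
for (y0,y1,x0,x1,z) in((205,315,340,500,.157),(190,275,155,265,.149)):
    m=(g[y0:y1,x0:x1]<75).astype(np.uint8)*255
    for k in cv2.findContours(m,cv2.RETR_EXTERNAL,2)[0]:
        if cv2.contourArea(k)>60 and len(k)>5:
            (x,y),r=cv2.minEnclosingCircle(k);print((round(x+x0,1),round(y+y0,1)),round(r,1),ray("top",[(x+x0,y+y0)],z).round(3))
a=cv2.resize(im[180:340,130:520],None,fx=1.5,fy=1.5);b=cv2.imread("pics/l_side.png")[130:430,150:735][:, :490]
cv2.imwrite("pics/l_mix.png",np.vstack([a,cv2.resize(b,(a.shape[1],int(300*a.shape[1]/490)))]))
E
```

```text
opening: 0.0286
gripper_force: 0.0
t: 34.62
tcp_pos: [0.3895, 0.0577, 0.2664]
ee_rot: [[-1.0, 0.004, -0.002], [0.004, 1.0, 0.003], [0.002, 0.003, -1.0]]
wrist_force: [0.7, -0.0, 0.1]
t 34.62 p [0.3895 0.0577 0.2664] R [[-1.0, 0.004, -0.002], [0.004, 1.0, 0.003], [0.002, 0.003, -1.0]] q [ -2.9   4.7 103.8   0.2  71.6 -92.7] F [ 0.7 -0.   0.1] o 0.0857 g 0.0
(419.5, 308.0) 79.6 [[ 0.414 -0.211  0.157]]
(443.9, 272.0) 14.2 [[ 0.488 -0.263  0.157]]
(419.5, 218.0) 80.6 [[ 0.601 -0.213  0.157]]
(189.1, 230.6) 14.6 [[0.573 0.27  0.149]]
(209.5, 232.0) 68.8 [[0.57  0.227 0.149]]
```

View pics/l_mix.png

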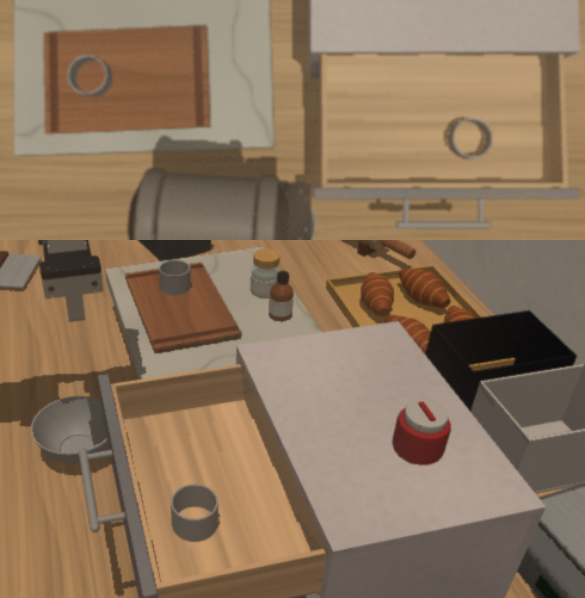

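Ring A stands on the board at (0.573,0.270). Ring B is still at (0.488,-0.262). Now I fetch B with an outside grip.

```bash
python3 inch.py '[[-0.01,-0.035,0,0,0,0,0.092],[-0.02,-0.07,0,0,0,0,0.092],[-0.03,-0.105,0,0,0,0,0.092],[-0.045,-0.14,0,0,0,0,0.092],[-0.06,-0.175,0,0,0,0,0.092],[-0.075,-0.21,0,0,0,0,0.092],[-0.09,-0.245,0,0,0,0,0.092],[-0.0985,-0.28,0.01,0,0,0,0.092],[-0.0985,-0.31,0.03,0,0,0,0.092],[-0.0985,-0.32,0.06,0,0,0,0.092],[-0.0985,-0.32,0.07,0,0,0,0.092],[-0.0985,-0.32,0.07,0,0,0,0.092]]'|grep -A2 t:
python3 - <<'E'
from plan import *
print(shift([.488,-.2625,.146],np.diag([-1.,1,-1])))
E
```

```text
t: 35.72
tcp_pos: [0.4902, -0.2619, 0.1926]
ee_rot: [[-1.0, 0.005, -0.005], [0.005, 1.0, 0.007], [0.005, 0.007, -1.0]]
wrist_force: [-0.4, 0.7, -0.4]
opening: 0.0918
[ 0.002 -0.001  0.047  0.4   -0.3   -0.3  ]
```

```bash
python3 inch.py '[[0.002,0,0.012,0,0,0,0.092],[0.002,0,0.025,0,0,0,0.092],[0.002,0,0.038,0,0,0,0.092],[0.002,0,0.046,0,0,0,0.092],[0.002,0,0.046,0,0,0,0.092]]'|grep -A2 t:
python3 inch.py '[[0,0,0,0,0,0,0.04],[0,0,0,0,0,0,0.04],[0,0,0,0,0,0,0.04],[0,0,0,0,0,0,0.04],[0,0,0,0,0,0,0.04],[0,0,0,0,0,0,0.04],[0,0,0,0,0,0,0.04]]' 15
```

```text
t: 36.13
tcp_pos: [0.4894, -0.261, 0.1496]
ee_rot: [[-1.0, 0.002, -0.001], [0.002, 1.0, 0.004], [0.001, 0.004, -1.0]]
wrist_force: [-0.1, -0.4, 0.6]
opening: 0.0921
t: 36.72
tcp_pos: [0.4894, -0.2623, 0.1503]
ee_rot: [[-1.0, 0.004, 0.001], [0.004, 1.0, 0.002], [-0.001, 0.002, -1.0]]
wrist_force: [0.3, 0.6, 2.1]
opening: 0.0568
gripper_force: 15.0
```

```bash
python3 inch.py '[[0,0,-0.02,0,0,0,0.04],[0,0,-0.05,0,0,0,0.04],[0,0,-0.08,0,0,0,0.04],[0,0.02,-0.11,0,0,0,0.04],[-0.01,0.055,-0.115,0,0,0,0.04],[-0.02,0.09,-0.115,0,0,0,0.04],[-0.03,0.125,-0.115,0,0,0,0.04],[-0.04,0.16,-0.115,0,0,0,0.04],[-0.05,0.195,-0.115,0,0,0,0.04],[-0.06,0.23,-0.115,0,0,0,0.04],[-0.07,0.265,-0.115,0,0,0,0.04],[-0.083,0.3,-0.115,0,0,0,0.04]]' 15|grep -A1 t:
python3 inch.py '[[0,0.035,0,0,0,0,0.04],[0,0.07,0,0,0,0,0.04],[0,0.105,0,0,0,0,0.04],[0,0.127,0.01,0,0,0,0.04],[0,0.127,0.04,0,0,0,0.04],[0,0.127,0.07,0,0,0,0.04],[0,0.127,0.09,0,0,0,0.04],[0,0.127,0.09,0,0,0,0.04]]' 15
python3 - <<'E'
from plan import *
print(shift([.572,.165,.143],np.diag([-1.,1,-1])))
E
```

```text
t: 37.72
tcp_pos: [0.5731, 0.039, 0.2658]
ee_rot: [[-1.0, 0.004, -0.0], [0.004, 1.0, 0.003], [0.0, 0.003, -1.0]]
wrist_force: [1.7, 0.0, -1.0]
t: 38.38
tcp_pos: [0.571, 0.1643, 0.1712]
ee_rot: [[-1.0, 0.003, -0.009], [0.003, 1.0, 0.001], [0.009, 0.001, -1.0]]
wrist_force: [-0.6, -0.0, -2.1]
opening: 0.0569
gripper_force: 15.0
[-0.001  0.001  0.028  0.1   -0.5   -0.2  ]
```

```bash
python3 inch.py '[[0,0,0.012,0,0,0,0.04],[0,0,0.024,0,0,0,0.04],[0,0,0.027,0,0,0,0.04],[0,0,0.027,0,0,0,0.04],[0,0,0.027,0,0,0,0.04]]'
python3 inch.py '[[0,0,0.002,0,0,0,0.04],[0,0,0.002,0,0,0,0.04],[0,0,0.002,0,0,0,0.04]]'
```

```text
t: 38.8
tcp_pos: [0.5743, 0.1645, 0.1502]
ee_rot: [[-1.0, 0.004, 0.002], [0.004, 1.0, 0.003], [-0.002, 0.003, -1.0]]
wrist_force: [-0.4, 0.0, -0.2]
opening: 0.0561
gripper_force: 15.0
t: 39.05
tcp_pos: [0.574, 0.1645, 0.1477]
ee_rot: [[-1.0, 0.004, 0.001], [0.004, 1.0, 0.003], [-0.001, 0.003, -1.0]]
wrist_force: [-0.1, -0.7, 0.2]
opening: 0.0564
gripper_force: 15.0
```

```bash
python3 inch.py '[[0,0,0.003,0,0,0,0.04],[0,0,0.005,0,0,0,0.04],[0,0,0.005,0,0,0,0.04],[0,0,0.005,0,0,0,0.04]]'
python3 inch.py '[[0,0,0.001,0,0,0,0.04],[0,0,0.001,0,0,0,0.04],[0,0,0.001,0,0,0,0.04]]'
```

```text
t: 39.38
tcp_pos: [0.5739, 0.1646, 0.1423]
ee_rot: [[-1.0, 0.004, 0.001], [0.004, 1.0, 0.003], [-0.001, 0.003, -1.0]]
wrist_force: [-0.8, 0.7, 2.1]
opening: 0.0564
gripper_force: 15.0
t: 39.63
tcp_pos: [0.5739, 0.1646, 0.1422]
ee_rot: [[-1.0, 0.003, 0.001], [0.003, 1.0, 0.003], [-0.001, 0.003, -1.0]]
wrist_force: [-2.5, -0.6, 7.7]
opening: 0.0565
gripper_force: 15.0
```

```bash
python3 inch.py '[[0,0,-0.001,0,0,0,0.072],[0,0,-0.001,0,0,0,0.072],[0,0,-0.001,0,0,0,0.072],[0,0,-0.001,0,0,0,0.072],[0,0,-0.02,0,0,0,0.072],[0,0,-0.05,0,0,0,0.072],[0,0,-0.08,0,0,0,0.072],[0,0,-0.12,0,0,0,0.072],[0.04,0,-0.14,0,0,0,0],[0.08,0,-0.14,0,0,0,0],[0.12,0,-0.14,0,0,0,0],[0.15,-0.02,-0.14,0,0,0,0]]'|grep -A1 t:
python3 - <<'E'
from h import *
from plan import *
im=imaging.grab_frame("top");cv2.imwrite("pics/m_top.png",im)
print(shift([.335,-.22,.24],np.diag([-1.,1,-1])),shift([.335,-.22,.172],np.diag([-1.,1,-1])))
E
```

```text
t: 40.63
tcp_pos: [0.4207, 0.1462, 0.281]
ee_rot: [[-1.0, 0.001, -0.0], [0.001, 1.0, 0.004], [0.0, 0.004, -1.0]]
wrist_force: [0.2, 0.1, 0.7]
[ 0.08  -0.363  0.04   0.    -0.4   -0.   ] [ 0.079 -0.363  0.108  0.    -0.4   -0.   ]
```

```bash
python3 inch.py '[[0,-0.035,0,0,0,0,0],[0,-0.07,0,0,0,0,0],[0.01,-0.105,0,0,0,0,0],[0.02,-0.14,0,0,0,0,0],[0.03,-0.175,0,0,0,0,0],[0.04,-0.21,0,0,0,0,0],[0.05,-0.245,0,0,0,0,0],[0.06,-0.28,0,0,0,0,0],[0.07,-0.315,0,0,0,0,0],[0.082,-0.35,0,0,0,0,0],[0.082,-0.363,0.03,0,0,0,0],[0.082,-0.363,0.04,0,0,0,0]]'|grep -A1 t:
python3 inch.py '[[0,0,0.03,0,0,0,0],[0,0,0.06,0,0,0,0],[0,0,0.069,0,0,0,0],[0,0,0.069,0,0,0,0]]'
python3 - <<'E'
from h import *
from plan import *
print(shift([.335,-.22,.172],np.diag([-1.,1,-1])))
E
```

```text
t: 41.68
tcp_pos: [0.3392, -0.2206, 0.2378]
ee_rot: [[-1.0, 0.008, -0.001], [0.008, 1.0, 0.003], [0.001, 0.003, -1.0]]
wrist_force: [-0.6, 0.3, -0.5]
t: 42.02
tcp_pos: [0.3392, -0.2169, 0.1687]
ee_rot: [[-1.0, 0.004, -0.004], [0.004, 1.0, 0.007], [0.004, 0.007, -1.0]]
wrist_force: [0.6, 0.0, -0.0]
opening: 0.0004
gripper_force: 0.0
[ 0.004 -0.003 -0.003  0.4   -0.2   -0.2  ]
```

```bash
python3 inch.py '[[-0.015,0,0,0,0,0,0],[-0.03,0,0,0,0,0,0],[-0.045,0,0,0,0,0,0],[-0.06,0,0,0,0,0,0],[-0.075,0,0,0,0,0,0],[-0.09,0,0,0,0,0,0],[-0.105,0,0,0,0,0,0],[-0.12,0,0,0,0,0,0],[-0.135,0,0,0,0,0,0],[-0.15,0,0,0,0,0,0],[-0.165,0,0,0,0,0,0],[-0.175,0,0,0,0,0,0]]'
python3 inch.py '[[-0.004,0,0,0,0,0,0],[-0.008,0,0,0,0,0,0],[-0.012,0,0,0,0,0,0],[-0.012,0,0,0,0,0,0]]'
```

```text
t: 43.02
tcp_pos: [0.5168, -0.2184, 0.1719]
ee_rot: [[-1.0, 0.003, 0.001], [0.003, 1.0, 0.002], [-0.001, 0.002, -1.0]]
wrist_force: [-0.1, 0.7, -0.2]
opening: 0.0007
gripper_force: 0.5
t: 43.35
tcp_pos: [0.5278, -0.2186, 0.1715]
ee_rot: [[-1.0, 0.004, 0.001], [0.004, 1.0, 0.002], [-0.001, 0.002, -1.0]]
wrist_force: [-0.1, 0.6, -0.4]
opening: 0.0004
gripper_force: 0.0
```

```bash
python3 inch.py '[[-0.003,0,0,0,0,0,0],[-0.006,0,0,0,0,0,0],[-0.006,0,0,0,0,0,0]]'
python3 inch.py '[[-0.003,0,0,0,0,0,0],[-0.005,0,0,0,0,0,0],[-0.005,0,0,0,0,0,0]]'
```

```text
t: 43.6
tcp_pos: [0.5338, -0.2185, 0.1712]
ee_rot: [[-1.0, 0.004, 0.001], [0.004, 1.0, 0.003], [-0.001, 0.003, -1.0]]
wrist_force: [0.7, -0.7, -0.3]
opening: 0.0004
gripper_force: 0.0
t: 43.85
tcp_pos: [0.5351, -0.2184, 0.171]
ee_rot: [[-1.0, 0.003, -0.008], [0.003, 1.0, 0.004], [0.008, 0.003, -1.0]]
wrist_force: [-16.1, -0.5, 9.1]
opening: 0.0004
gripper_force: 7.6
```

```bash
python3 inch.py '[[-0.002,0,0,0,0,0,0],[-0.002,0,0,0,0,0,0]]'|grep -A3 t:
python3 inch.py '[[0.02,0,0,0,0,0,0],[0.04,0,0,0,0,0,0],[0.06,0,-0.04,0,0,0,0],[0.08,0,-0.08,0,0,0,0],[0.1,0.02,-0.1,0,0,0,0],[0.12,0.05,-0.12,0,0,0,0],[0.12,0.08,-0.12,0,0,0,0],[0.12,0.08,-0.12,0,0,0,0]]'|grep -A1 t:
python3 - <<'E'
from h import *
tool()
for n in("top","side"): cv2.imwrite(f"pics/n_{n}.png",imaging.grab_frame(n))
im=cv2.imread("pics/n_top.png")
r,b=board(im);print("board",r,b.round().tolist())
g=cv2.GaussianBlur(cv2.cvtColor(im,cv2.COLOR_BGR2HSV)[...,1],(3,3),0)
y0,y1,x0,x1=190,275,155,265
m=(g[y0:y1,x0:x1]<75).astype(np.uint8)*255
for k in cv2.findContours(m,cv2.RETR_EXTERNAL,2)[0]:
    if cv2.contourArea(k)>60 and len(k)>5:
        (x,y),rr=cv2.minEnclosingCircle(k);print(round(rr,1),ray("top",[(x+x0,y+y0)],.149).round(3))
a=cv2.imread("pics/n_side.png")
cv2.imwrite("pics/n_mix.png",np.vstack([cv2.resize(im[120:340,120:530],(560,300)),cv2.resize(a[110:410,190:620],(430,300))[:, :].copy() if 0 else cv2.resize(a[110:410,190:620],(560,300))]))
E
```

```text
t: 44.02
tcp_pos: [0.5352, -0.2184, 0.1711]
ee_rot: [[-1.0, 0.003, -0.012], [0.003, 1.0, 0.004], [0.012, 0.004, -1.0]]
wrist_force: [-23.5, -1.2, 12.5]
opening: 0.0005
gripper_force: 11.4
t: 44.68
tcp_pos: [0.42, -0.1349, 0.2932]
ee_rot: [[-1.0, 0.002, 0.004], [0.002, 1.0, 0.003], [-0.004, 0.003, -1.0]]
wrist_force: [0.9, -0.1, -0.1]
t 44.68 p [ 0.42   -0.1349  0.2932] R [[-1.0, 0.002, 0.004], [0.002, 1.0, 0.003], [-0.004, 0.003, -1.0]] q [ -28.     8.6   95.     0.3   76.3 -117.9] F [ 0.9 -0.1 -0.1] o 0.0007 g 0.0
board ((574.2230834960938, 225.83868408203125), (148.0260467529297, 237.25692749023438), 2.7179315090179443) [[495.0, 341.0], [506.0, 104.0], [654.0, 111.0], [643.0, 348.0]]
12.9 [[0.574 0.164 0.149]]
14.6 [[0.573 0.27  0.149]]
68.8 [[0.57  0.227 0.149]]
```

View pics/n_mix.png

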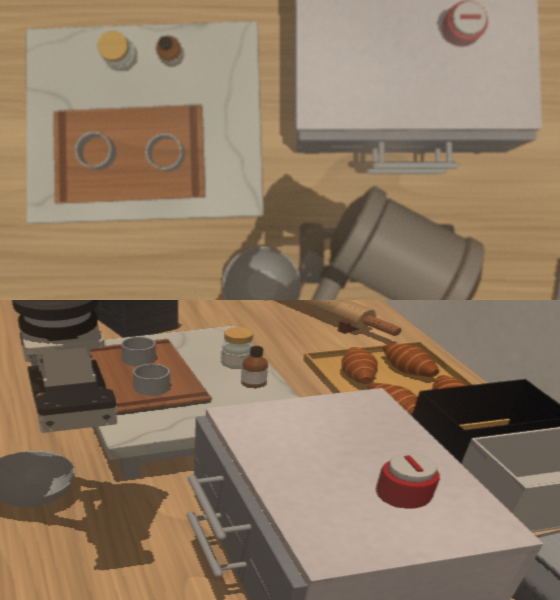

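Both rings stand on the wood (mix-picture pixels (94,150) and (164,152)). The board lies inside the slab on all sides, and the drawer front sits tight against the unit with no gap. I'm handing the job in.

```bash
python3 -c "
from station import manip, imaging, order, readout
print(order.finish_job())"
```

```text
the job is handed in; nothing more can be done
None
```

The job is handed in at about 45 s of the 210 s allowed: the board lies wood side up wholly on the slab, both rings found in the drawer (2 of the possible 4) stand on it, and the drawer is pushed fully shut; no verdict came back.

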